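# Dig the mincer knife and plate out of the wash crate and fit the head

### The arm

A 6-joint arm with a two-finger parallel gripper is mounted at the origin on the work surface. World frame = base frame: x ahead of the robot, y to its left, z up, the work surface at z = 0. Lengths are in m, angles in rad, forces in N, time in s.
With the tool pointing down it reaches from about 0.325 to 0.9 m from the base axis. Payload 6.1 kg.
Tool frame: the origin (TCP) lies midway between the tips of the shut fingers; the grasp point (between the pads) lies 19 mm behind it; z points along the fingers, y is the line along which they close (so a half turn about z gives the same grasp; the last joint's range is limited). The gripper opens to 87 mm and grips with 3 to 60 N. Pads are 19 mm wide; open, the fingers measure 117 mm over their backs; the gripper's body (75 mm by 190 mm) begins 51 mm behind the grasp point.
Start: joints at [-1.406, 0.22, 1.526, -0, 1.395, -0.126], TCP at [0.179, -0.599, 0.223] pointing down, gripper open.
Joint ranges: [-2.98, 2.98], [-0.91, 2.08], [0.09, 2.57], [-1.24, 4.39], [0.2, 2.65], [-2.68, 2.68]. Speed limits (rad/s): [2.57, 2.57, 3.01, 3.14, 3.14, 3.14].

### API

Orientations are given as a rotation vector (axis times angle).
In Python, from station import r gives the robot as it stands.
- The arm moves only by the tool arm_command, never from a script. Its argument "series" is a list of rows, each an object with "translation": the shift along the tool's x, y, z in mm, a list of three; "turn": the turn about the tool's z in rad; "gripper": the closure, from 0 (fully open) to 1 (shut). In form: [{"translation": [dx, dy, dz], "turn": turn, "gripper": gripper}, ...]. A call has 1 to 12 rows; each row is the pose to reach, as a shift and turn from the pose commanded when the call began, along the tool's axes at that moment; what a row does not reach only later rows make up. A row lasts 1/10 s, in which the tool goes at most 50 mm and 8.59 degrees, less where a joint would pass 70% of its speed; a pose out of reach is approached as far as the arm can. A call with a gripper value outside its range is refused whole. The fingers move at their own pace and stop on an object; the grip force is fixed at half the most. Time passes only in rows, so rows that repeat a pose let the fingers close. It gives the time, the measured TCP pose, the force, the opening and the grip force at its end, in the units of the state.
- r.get_state(): the state, without advancing time (a new reading comes with each control period).
- r.read_camera(name): name is "scene" or "top"; returns a dict with "img" (420x560x3 uint8, blue, green, red), "depth" (420x560 float32, m along the optical axis (not along the pixel's ray), 0 where there is no reading), "fx", "fy", "cx", "cy" (pixels), "extrinsics" (4x4, takes a point from world to camera coordinates). Camera axes: x right, y up, looking along -z (the intrinsics and any distortion apply to the point x, -y, -z); pixel columns grow to the right and rows downward; lengths in m; the calibration is good to about 2 mm. A picture is of the moment at which its call begins.
- r.finish_job(): hands the job in; it is judged then, once.
The state is a dict: "clock": time; "joints": joint angles; "joint_vel": joint speeds; "joint_efforts": joint torques, N m; "tcp_pos": TCP position; "eef_rot": TCP orientation; "wrist_force": force on the tool from outside, world axes, zero at the start; "wrist_torque": the same for the moment, N m; "finger_gap": finger opening in m; "gripper_force": force on a finger pad.
Only numpy, scipy, OpenCV 4.12 (cv2) and the standard library are available. Lean on these libraries where they do the work, as an engineer would, in place of code of your own. Each camera call takes 0.05 s, during which the arm holds its last target. There are 200 camera calls.

### The job

The mincer is wanted for the next batch. Clear the loose washed pieces that lie on top in the blue crate (however many there are) into the steel drain tray, take out the four-armed knife and the hole plate buried beneath, and fit the head that stands mouth up: first the knife onto the worm's square, then the plate, hub up, with a notch over the key pin, pressing and turning each until it drops fully home. Leave the clamping ring and the two jars where they stand.

Things in the scene. Friction and masses are not known exactly. Their poses are not given: they have to be found in the camera images.
- head: mincer head, a cast metal barrel fixed to the bench, mouth up; 122 mm wide, rim 166 mm above the bench, mouth 104 mm wide inside. Origin: centre of the foot, on the barrel's axis; z up. Its feed neck (66 mm pipe, 82 mm flange, end 135 mm from the axis, top 103 mm high) sticks out level along +x
- seat (a point): centre of the worm's flat shoulder (48 mm wide, 142 mm above the bench, inside the mouth) on which the knife comes to rest; axes as the head's. On the shoulder stands a 16 x 16 mm square, 12 mm high, and on that a round journal 14 mm thick, tapered at its tip, ending 27 mm above the shoulder
- pin (a point): middle of the top of the key pin in the mouth's inner wall, on the head's -x side: 7 mm wide, it reaches in to 44 mm from the axis; its top is level with the rim, 24 mm above the shoulder
- worm (a joint): turn (rad) of the worm in the barrel about the upright axis, anticlockwise from above; at 0 the sides of its square are along the head's x and y. It is stiff to turn (0.8 N m) and stays where it is
- knife: four-armed steel mincer knife, 14 mm thick, both faces alike, 82 mm across the arms, 0.24 kg. Square hub 40 mm with a square 18.4 mm bore, sides parallel; arms 12 mm wide at the hub's corners (23 mm of flat free between). Origin: its middle, half its thickness up; x, y square to the hub's flats. Home: origin 7 mm above point seat; turned wrong: 12 mm higher. Starts flat on the crate floor
- plate: hole plate: steel disc 98 mm wide, 14 mm thick, with a round hub 30 mm wide, 14 mm high on top; 0.5 kg. Origin: centre of the underside; z through the hub. 17 mm bore below, 14 mm deep, for the journal; two rim notches 12 mm wide, 7 mm deep on its +x and -x. Home: origin 14 mm above point seat, a notch over the pin, 4 mm proud of the rim; wrong: 10 mm higher. Starts hub up on the crate floor
- crate: blue plastic wash crate, fixed, 290 x 360 x 70 mm (x, y, z), walls 6 mm, floor 6 mm thick; origin: centre of the underside; it may stand left or right of the head
- tray: steel drain tray, fixed, 320 x 330 mm (x, y), rim 25 mm high, walls and floor 5 mm; origin: centre of the underside; on the other side of the head from the crate
- spanner: flat steel hook spanner, 235 mm long (-120 to +115 mm), bar 24 mm wide and 16 mm thick, hook 8 mm wider, 0.3 kg; origin: middle of the bar's grip and of its thickness; x along the bar to the hook, z across its thickness
- brush: white plastic cleaning brush, 235 mm long, handle 20 mm wide and 16 mm thick (from -120 to +50 mm), head 65 x 26 mm with short stiff bristles, as thick as the handle; origin: on the handle's axis; x to the head, z away from the bristles
- scraper: white plastic bowl scraper, 191 mm long, handle 24 mm wide and 16 mm thick (from -95 to +20 mm), blade 78 x 50 x 6 mm flush with the handle's underside; origin: on the handle's axis; x to the blade
- pusher: white plastic pusher (stomper) 194 mm long, square in section: 28 mm handle (-97 to +52 mm), 44 mm head at +x; origin: on its axis at the grip; x along it; about 0.16 kg
- puller: steel worm puller: 12 mm round rod with a cross handle 56 mm wide at -x (67 mm from the origin) and a small hook at +x (100 mm); origin: on the rod's axis; x along it; 0.15 kg
- lifter: lid lifter for the jars: white plastic rod 14 x 14 mm from -95 to +98 mm, at +x a disc 26 mm wide, 10 mm thick, square to the rod; origin: on the rod's axis; x along it; 0.07 kg
- clampring: bystander: loose threaded clamping ring of the head, 150 mm across with four lugs, 34 mm high, on the bench beyond the head; origin: centre of the underside
- jar1: bystander: preserving jar with steel lid, 86 mm across, 120 mm high, beyond the head; origin: centre of the underside
- jar2: bystander: second jar like jar1

How it is judged:
On the way, in this order (a step that is already met when the one before it is completed fails the run):
1. the knife is home: down on the worm's shoulder with the square in its bore, flat and central (z of knife in the frame of seat between 0.004 and 0.01 m and horizontal distance between knife and seat below 0.005 m and angle between the z axis of knife and the z axis of head, either way round below 0.07 rad), for 0.3 s.
2. the plate is home on the knife: hub up, central, flat, a notch down over the key pin (all of step 1 and z of plate in the frame of seat between 0.011 and 0.0175 m and horizontal distance between plate and seat below 0.005 m and angle between the z axis of plate and the z axis of head, either way round below 0.06 rad and angle between plate's own z axis and vertical below 0.06 rad), for 0.3 s.
At the end, for the whole second after the job is handed in: knife home (origin 4 to 10 mm above the seat, 5 mm from the axis, flat to 0.07 rad); plate home on it, hub up (11 to 17.5 mm above seat, 5 mm, 0.06 rad); every loose piece at rest in the tray (origin within 150 mm in x, 155 mm in y of its middle, under 60 mm high) (all of step 2 and linear speed of each of knife, plate below 0.02 m/s and x of spanner in the frame of tray between -0.15 and 0.15 m and y of spanner in the frame of tray between -0.155 and 0.155 m and z of each of spanner, brush, scraper, pusher, puller, lifter in the frame of tray below 0.06 m and linear speed of each of spanner, brush, scraper, pusher, puller, lifter below 0.03 m/s and x of brush in the frame of tray between -0.15 and 0.15 m and y of brush in the frame of tray between -0.155 and 0.155 m and x of scraper in the frame of tray between -0.15 and 0.15 m and y of scraper in the frame of tray between -0.155 and 0.155 m and x of pusher in the frame of tray between -0.15 and 0.15 m and y of pusher in the frame of tray between -0.155 and 0.155 m and x of puller in the frame of tray between -0.15 and 0.15 m and y of puller in the frame of tray between -0.155 and 0.155 m and x of lifter in the frame of tray between -0.15 and 0.15 m and y of lifter in the frame of tray between -0.155 and 0.155 m); the robot touches nothing.
It fails at once if the clamping ring or a jar is shifted more than 3 cm or a jar tipped over (distance of any of clampring, jar1, jar2 from where it was at the start of the episode above 0.03 m or angle between any of jar1, jar2's own z axis and vertical above 0.5 rad).
Of scraper, pusher, puller, lifter only 2 to 4 are there at a start; the rules pass over those that are not, and their reading is None.
At some moment in a run one of scraper, pusher, puller, lifter may be knocked a few centimetres aside while the robot is not near it.
It also fails if it takes over 210 s, if anything falls off the work surface, if the arm or the gripper's body presses on something with over 40 N, if the wrist force passes 120 N, or if a joint passes its speed limit or range.

## Working session

There is one attempt and no reset: what is moved stays moved. The work goes in short steps, Python scripts to look and compute and a tool call to move; the robot and the scene stay as the last step left them, time stands still between calls to the robot, and variables do not carry over. Pictures are saved under pics/ and viewed, at most 14 in all, crops included, and the job is handed in when it is done.

Besides the shell and the picture viewer there is one more tool, called after "Call:" by a JSON object that holds its "name" and its "arguments", one argument or row to a line. arm_command: Moves the arm, as the interface text tells. Its arguments: {"type":"object","properties":{"series":{"type":"array","items":{"type":"object","properties":{"translation":{"type":"array","items":{"type":"number"}},"turn":{"type":"number"},"gripper":{"type":"number"}}}}},"required":["series"]}

```bash
ls; mkdir -p pics
cat > h.py <<'E'
import numpy as np, cv2
from station import r
def cam(n):
    c=r.read_camera(n); return c
def pts(c):
    d=c["depth"]; v,u=np.mgrid[0:d.shape[0],0:d.shape[1]]
    P=np.stack([(u-c["cx"])/c["fx"]*d,-(v-c["cy"])/c["fy"]*d,-d,np.ones_like(d)],-1)
    W=P@np.linalg.inv(c["extrinsics"]).T
    W=W[...,:3]; W[d==0]=np.nan
    return W
E
python3 - <<'E'
from h import *
for n in("scene","top"):
    c=cam(n); cv2.imwrite(f"pics/{n}0.png",c["img"]); print(n,c["fx"],c["cx"],c["cy"],np.round(c["extrinsics"],3).tolist())
    np.savez(f"{n}0.npz",img=c["img"],W=pts(c))
s=r.get_state(); print(s)
E
```

```text
pics
scene 382.26599451481013 277.5090597888741 209.28698965295604 [[0.013, 1.0, -0.021, -0.019], [-0.651, 0.025, 0.759, 0.318], [0.759, 0.004, 0.651, -1.668], [0.0, 0.0, 0.0, 1.0]]
top 472.3381509844068 279.3017793960234 211.27679901999733 [[0.022, -1.0, -0.004, -0.006], [0.998, 0.022, 0.055, -0.653], [-0.055, -0.006, 0.998, -1.183], [0.0, 0.0, 0.0, 1.0]]
{'clock': 0.1, 'joints': array([-1.40609024e+00,  2.21156867e-01,  1.52751140e+00, -3.25221561e-06,
        1.39468046e+00, -1.26122470e-01]), 'joint_vel': array([-0.00042583, -0.00050505, -0.00217868, -0.00112042, -0.00023889,
        0.00054931]), 'joint_efforts': array([-2.35982197e-04, -4.95945740e+01, -3.88519084e+01,  7.01434747e-02,
        5.15954895e-02, -4.76362084e-05]), 'tcp_pos': array([ 0.17910554, -0.59820256,  0.22153291]), 'eef_rot': array([-3.10669887e+00, -4.54970631e-01,  5.82073088e-05]), 'wrist_force': array([ 0.79399096, -0.48019025,  0.21175125]), 'wrist_torque': array([-0.01415095, -0.01104041, -0.02774258]), 'gripper_force': 0.0, 'finger_gap': 0.08716245564651466}
```

View pics/top0.png

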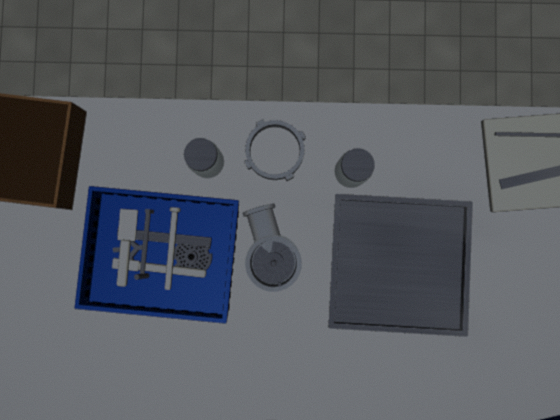

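View pics/scene0.png

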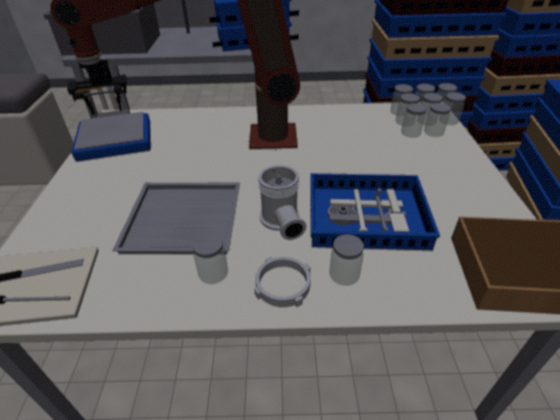

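The top view shows the crate (blue, pixels 75-240 x 187-322), the head at (273,262) and the tray at (400,265). I'll zoom into the crate and the head.

Run:
```python
from h import *
z=np.load("top0.npz"); I=z["img"]; W=z["W"]
a=cv2.convertScaleAbs(cv2.resize(I[185:325,75:310],None,fx=3.4,fy=3.4,interpolation=cv2.INTER_CUBIC),alpha=2)
cv2.imwrite("pics/c1.png",a); print(a.shape)
# heights as colour
Z=W[...,2]; b=np.clip(np.nan_to_num(Z[185:325,75:235])/0.07*255,0,255).astype(np.uint8)
b=cv2.applyColorMap(cv2.resize(b,None,fx=4,fy=4,interpolation=cv2.INTER_NEAREST),cv2.COLORMAP_JET); cv2.imwrite("pics/d1.png",b)
def box(m):
    p=W[m][:,:2].astype(np.float32); return cv2.minAreaRect(p)
sub=np.zeros(Z.shape,bool)
# crate rim by blue colour
B=(I[...,0].astype(int)-I[...,2]>60)&(abs(Z-.07)<.008)
B[:, :70]=0;B[:,245:]=0
print("crate",box(B),np.nanmedian(Z[B]))
T=(abs(Z-.025)<.006); T[:,:325]=0;T[:,476:]=0;T[:190]=0;T[340:]=0
print("tray",box(T), T.sum())
H=(abs(Z-.166)<.006); H[:,:240]=0;H[:,310:]=0;H[:230]=0;H[300:]=0
p=W[H]; print("head",cv2.minEnclosingCircle(p[:,:2].astype(np.float32)),len(p))
N=(Z>.06)&(Z<.11); N[:,:240]=0;N[:,305:]=0;N[:200]=0;N[236:]=0
print("neck",np.nanmean(W[N],0),cv2.minAreaRect(W[N][:,:2].astype(np.float32)), np.nanmax(Z[N]))
```

```text
(476, 799, 3)
crate ((0.5402884483337402, 0.30378150939941406), (0.36808913946151733, 0.2973276376724243), 85.82788848876953) 0.06945260710013001
tray ((0.5262712836265564, -0.29938459396362305), (0.34882068634033203, 0.33884480595588684), 87.87742614746094) 3063
head ((0.5292779207229614, 0.02002737484872341), 0.0622854009270668) 713
neck [0.62605599 0.04813185 0.08860083] ((0.6228466033935547, 0.05225749313831329), (0.0772259533405304, 0.08036048710346222), 11.055489540100098) 0.10704407131424798
```

View pics/c1.png

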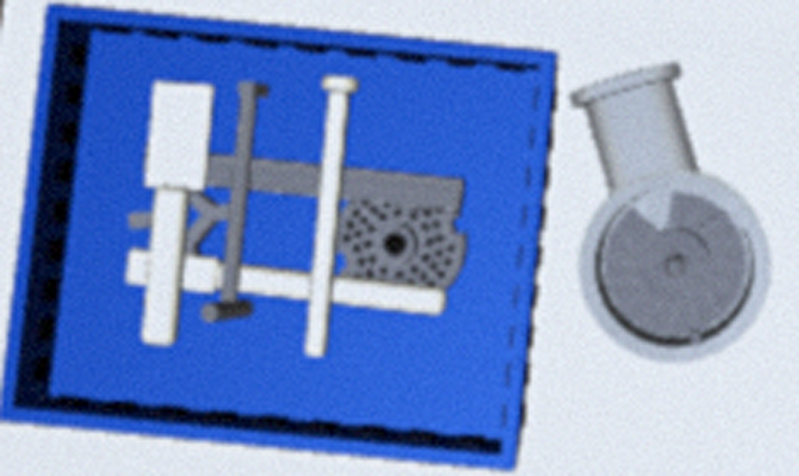

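View pics/d1.png

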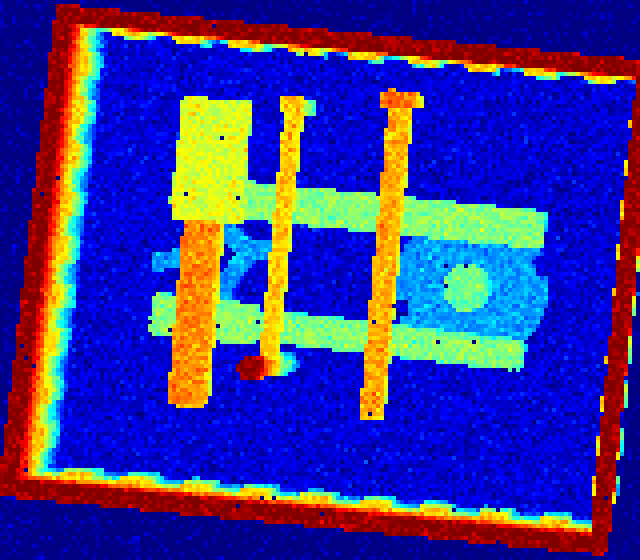

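The crops show the following:
- The spanner (grey, upper) and brush (white, lower) lie across the buried knife (crop ~(190,220)) and plate (hub (395,243)).
- The scraper (180,200), puller (240,190) and lifter (328,200) lie on top, so there are five loose pieces.
- In the head, the neck points up-left, and the pin shows at about (697,337).

Next I'll get the numbers for the poses.

```bash
cat >> h.py <<'E'
CR=np.array([.5403,.3038]); TR=np.array([.5263,-.2994])
def pose(s=None):
    s=s or r.get_state(); R=cv2.Rodrigues(np.array(s["eef_rot"]))[0]
    return np.array(s["tcp_pos"]),R
def plan(wps):
    """wps: (x,y,z,yaw) world; yaw of tool x axis. Prints rows"""
    p,R=pose(); yaw=np.arctan2(R[1,0],R[0,0]); print("at",p.round(4),"yaw",round(yaw,3),"tilt",R[:,2].round(3))
    for w in wps:
        t=R.T@(np.array(w[:3])-p)*1000; print("  T",t.round(1).tolist(),"turn",round(yaw-w[3],3))
def comps(W,lo,hi,amin=12,half=(.135,.17)):
    """blobs in the crate between two heights"""
    a=np.deg2rad(-4.2); c,s=np.cos(a),np.sin(a); d=W[...,:2]-CR
    x=d[...,0]*c+d[...,1]*s; y=-d[...,0]*s+d[...,1]*c
    m=(abs(x)<half[0])&(abs(y)<half[1])&(W[...,2]>lo)&(W[...,2]<hi)
    n,l,st,_=cv2.connectedComponentsWithStats(m.astype(np.uint8))
    for i in range(1,n):
        if st[i,4]<amin: continue
        P=W[l==i]; (cx,cy),(w,h),an=cv2.minAreaRect(P[:,:2].astype(np.float32))
        mu=P.mean(0); ev,V=np.linalg.eigh(np.cov((P-mu)[:,:2].T)); ax=V[:,1]
        print("n",len(P),"box",np.round([cx,cy,w,h],4),"mean",mu.round(4),"zmed",np.median(P[:,2]).round(4),"axis yaw",round(float(np.arctan2(ax[1],ax[0])),3))
E
python3 - <<'E'
from h import *
z=np.load("top0.npz"); W=z["W"]
print("upper"); comps(W,.040,.075)
print("mid"); comps(W,.029,.0395)
print("low"); comps(W,.0145,.026)
H=W[...,2]; c=np.array([.5293,.0200])
d=W[...,:2]-c; rr=np.hypot(d[...,0],d[...,1])
# head: fit rim circle
m=(rr<.075)&(abs(H-.166)<.004)&(rr>.045); print("rim n",m.sum(), np.median(W[m],0))
p=W[m]; A=np.c_[2*p[:,:2],np.ones(len(p))]
from scipy.optimize import least_squares
f=least_squares(lambda q:np.abs(np.hypot(p[:,0]-q[0],p[:,1]-q[1])-.0565),[.529,.02],loss="soft_l1",f_scale=.003); print("rim centre",f.x)
m=(rr<.012)&(H>.158); print("journal",m.sum(),W[m].mean(0))
m=(rr<.048)&(rr>.036)&(H>.158)&(H<.175);q=W[m]; print("pin cand",len(q),q.mean(0) if len(q) else 0)
m=(H>.085)&(H<.115)&(rr>.075)&(rr<.15)&(d[...,0]>0.0); q=W[m]; print("neck top",len(q),q.mean(0), np.arctan2(q[:,1].mean()-f.x[1],q[:,0].mean()-f.x[0]))
E
```

```text
upper
n 531 box [0.5548 0.271  0.0243 0.2027] mean [0.5577 0.2731 0.049 ] zmed 0.0491 axis yaw 3.082
n 902 box [0.5537 0.3861 0.0455 0.1908] mean [0.5592 0.3879 0.047 ] zmed 0.0465 axis yaw 3.108
n 386 box [0.564  0.3409 0.0182 0.1736] mean [0.5592 0.3401 0.0487] zmed 0.047 axis yaw 3.074
mid
n 80 box [0.5875 0.3583 0.0312 0.0211] mean [0.5862 0.358  0.036 ] zmed 0.0363 axis yaw -2.771
n 190 box [0.5814 0.309  0.0535 0.0239] mean [0.5813 0.3088 0.0353] zmed 0.0353 axis yaw 1.481
n 328 box [0.5747 0.2226 0.0883 0.0239] mean [0.5748 0.2225 0.0354] zmed 0.0357 axis yaw 1.486
n 106 box [0.5344 0.2267 0.0274 0.0258] mean [0.5344 0.2262 0.0337] zmed 0.0337 axis yaw 3.052
n 57 box [0.5139 0.4155 0.0252 0.0162] mean [0.5138 0.4153 0.0352] zmed 0.0357 axis yaw 3.01
n 113 box [0.51   0.3663 0.0249 0.0291] mean [0.5098 0.3675 0.0356] zmed 0.0357 axis yaw 1.223
n 164 box [0.5041 0.3136 0.0534 0.0198] mean [0.5046 0.3135 0.035 ] zmed 0.0351 axis yaw 1.495
n 249 box [0.4968 0.2311 0.0825 0.0226] mean [0.4969 0.2311 0.0349] zmed 0.035 axis yaw 1.473
n 12 box [0.4845 0.3376 0.0123 0.0062] mean [0.4838 0.3385 0.0341] zmed 0.0347 axis yaw 3.081
low
n 116 box [0.5463 0.3692 0.0299 0.0457] mean [0.5493 0.3726 0.0198] zmed 0.0196 axis yaw 2.772
n 669 box [0.5333 0.2252 0.0952 0.0577] mean [0.5337 0.2251 0.0198] zmed 0.0198 axis yaw 1.425
n 32 box [0.5467 0.4201 0.011  0.0179] mean [0.5468 0.4198 0.02  ] zmed 0.0197 axis yaw 1.887
rim n 635 [0.52639243 0.02015373 0.165377  ]
rim centre [0.52959047 0.01923305]
journal 34 [0.52970551 0.01877553 0.16663154]
pin cand 7 [0.4861557  0.00498599 0.16598582]
neck top 522 [0.63107291 0.05121343 0.09270966] 0.3052809930873347
```

Run:
```python
from h import *
plan([(.40,-.05,.24,-.06),(.54,.272,.14,-.06)])
z=np.load("top0.npz"); W=z["W"]; print("scraper handle"); comps(W,.0475,.06)
```

```text
at [ 0.1791 -0.5982  0.2215] yaw 0.291 tilt [-0.     0.002 -1.   ]
  T [368.8, -461.9, -17.6] turn 0.351
  T [595.2, -730.0, 82.9] turn 0.351
scraper handle
n 62 box [0.6437 0.2679 0.0264 0.0214] mean [0.6453 0.269  0.0521] zmed 0.0518 axis yaw 3.007
n 14 box [0.6414 0.3339 0.0184 0.0069] mean [0.6436 0.3344 0.05  ] zmed 0.0497 axis yaw -2.97
n 37 box [0.6053 0.3368 0.01   0.0443] mean [0.6045 0.3372 0.0496] zmed 0.0491 axis yaw 3.091
n 322 box [0.5415 0.2744 0.0147 0.1761] mean [0.5413 0.2745 0.0502] zmed 0.0499 axis yaw 3.085
n 414 box [0.5157 0.3907 0.0242 0.1136] mean [0.5155 0.3902 0.0518] zmed 0.0518 axis yaw 3.099
n 20 box [0.5385 0.3409 0.0246 0.0078] mean [0.5359 0.3409 0.0495] zmed 0.0495 axis yaw 3.108
n 26 box [0.4921 0.344  0.0289 0.0077] mean [0.4916 0.3442 0.0508] zmed 0.0491 axis yaw -2.964
```

Call:
{"name": "arm_command", "arguments": {
  "series": [
    {"translation": [369,-462,-18],"turn": 0.351,"gripper": 0.65},
    {"translation": [369,-462,-18],"turn": 0.351,"gripper": 0.65},
    {"translation": [369,-462,-18],"turn": 0.351,"gripper": 0.65},
    {"translation": [369,-462,-18],"turn": 0.351,"gripper": 0.65},
    {"translation": [369,-462,-18],"turn": 0.351,"gripper": 0.65},
    {"translation": [369,-462,-18],"turn": 0.351,"gripper": 0.65},
    {"translation": [369,-462,-18],"turn": 0.351,"gripper": 0.65},
    {"translation": [369,-462,-18],"turn": 0.351,"gripper": 0.65},
    {"translation": [369,-462,-18],"turn": 0.351,"gripper": 0.65},
    {"translation": [369,-462,-18],"turn": 0.351,"gripper": 0.65},
    {"translation": [595,-730,-18],"turn": 0.351,"gripper": 0.65},
    {"translation": [595,-730,-18],"turn": 0.351,"gripper": 0.65}
  ]
}}

```text
clock: 1.3
tcp_pos: [0.4056, -0.0412, 0.2385]
eef_rot: [3.14, -0.095, 0.001]
wrist_force: [1.5, -0.1, 0.1]
finger_gap: 0.0306
gripper_force: 0.0
```

Run:
```python
from h import *
plan([(.54,.2746,.10,-.06),(.54,.2746,.035,-.06)])
```

```text
at [ 0.4056 -0.0412  0.2385] yaw -0.06 tilt [ 0.001 -0.    -1.   ]
  T [115.0, -323.4, 138.5] turn -0.0
  T [115.0, -323.4, 203.5] turn -0.0
```

Call:
{"name": "arm_command", "arguments": {
  "series": [
    {"translation": [115,-323,0],"turn": 0,"gripper": 0.65},
    {"translation": [115,-323,0],"turn": 0,"gripper": 0.65},
    {"translation": [115,-323,0],"turn": 0,"gripper": 0.65},
    {"translation": [115,-323,0],"turn": 0,"gripper": 0.65},
    {"translation": [115,-323,0],"turn": 0,"gripper": 0.65},
    {"translation": [115,-323,0],"turn": 0,"gripper": 0.65},
    {"translation": [115,-323,50],"turn": 0,"gripper": 0.65},
    {"translation": [115,-323,100],"turn": 0,"gripper": 0.65},
    {"translation": [115,-323,140],"turn": 0,"gripper": 0.65},
    {"translation": [115,-323,140],"turn": 0,"gripper": 0.65},
    {"translation": [115,-323,140],"turn": 0,"gripper": 0.65}
  ]
}}

```text
clock: 2.4
tcp_pos: [0.5384, 0.2717, 0.0974]
eef_rot: [3.139, -0.094, -0.006]
wrist_force: [0.9, 0.1, 0.3]
finger_gap: 0.0302
gripper_force: 0.0
```

Run:
```python
from h import *
plan([(.54,.2746,.0355,-.06)])
```

```text
at [0.5384 0.2717 0.0974] yaw -0.06 tilt [-0.004 -0.001 -1.   ]
  T [1.7, -3.1, 61.8] turn -0.0
```

Call:
{"name": "arm_command", "arguments": {
  "series": [
    {"translation": [2,-3,40],"turn": 0,"gripper": 0.65},
    {"translation": [2,-3,62],"turn": 0,"gripper": 0.65},
    {"translation": [2,-3,62],"turn": 0,"gripper": 0.65},
    {"translation": [2,-3,62],"turn": 0,"gripper": 1},
    {"translation": [2,-3,62],"turn": 0,"gripper": 1},
    {"translation": [2,-3,62],"turn": 0,"gripper": 1},
    {"translation": [2,-3,30],"turn": 0,"gripper": 1},
    {"translation": [2,-3,-20],"turn": 0,"gripper": 1},
    {"translation": [2,-3,-70],"turn": 0,"gripper": 1},
    {"translation": [2,-3,-120],"turn": 0,"gripper": 1},
    {"translation": [2,-3,-150],"turn": 0,"gripper": 1}
  ]
}}

```text
clock: 3.5
tcp_pos: [0.5434, 0.2757, 0.2551]
eef_rot: [-3.137, 0.094, -0.012]
wrist_force: [0.7, 0.4, 0.6]
finger_gap: 0.0136
gripper_force: 30.0
```

Run:
```python
from h import *
# tray slot for lifter: y offset +.11 
plan([(.47,-.19,.25,-.04),(.47,-.19,.05,-.04)])
```

```text
at [0.5434 0.2757 0.2551] yaw -0.06 tilt [ 0.008  0.003 -1.   ]
  T [-45.4, 469.3, 3.3] turn -0.02
  T [-46.9, 470.0, 203.3] turn -0.02
```

Call:
{"name": "arm_command", "arguments": {
  "series": [
    {"translation": [-50,470,-5],"turn": -0.02,"gripper": 1},
    {"translation": [-50,470,-5],"turn": -0.02,"gripper": 1},
    {"translation": [-50,470,-5],"turn": -0.02,"gripper": 1},
    {"translation": [-50,470,-5],"turn": -0.02,"gripper": 1},
    {"translation": [-50,470,-5],"turn": -0.02,"gripper": 1},
    {"translation": [-50,470,-5],"turn": -0.02,"gripper": 1},
    {"translation": [-50,470,-5],"turn": -0.02,"gripper": 1},
    {"translation": [-50,470,-5],"turn": -0.02,"gripper": 1},
    {"translation": [-50,470,-5],"turn": -0.02,"gripper": 1},
    {"translation": [-50,470,40],"turn": -0.02,"gripper": 1},
    {"translation": [-50,470,90],"turn": -0.02,"gripper": 1},
    {"translation": [-50,470,140],"turn": -0.02,"gripper": 1}
  ]
}}

```text
clock: 4.7
tcp_pos: [0.4641, -0.1929, 0.1089]
eef_rot: [3.139, -0.067, 0.006]
wrist_force: [1.1, 0.2, -0.7]
finger_gap: 0.0139
gripper_force: 30.0
```

Run:
```python
from h import *
plan([(.465,-.185,.018,-.04),(.465,-.185,.22,-.04)])
```

```text
at [ 0.4641 -0.1929  0.1089] yaw -0.043 tilt [ 0.004 -0.002 -1.   ]
  T [0.2, -8.1, 90.9] turn -0.003
  T [0.9, -7.7, -111.1] turn -0.003
```

Call:
{"name": "arm_command", "arguments": {
  "series": [
    {"translation": [0,0,50],"turn": 0,"gripper": 1},
    {"translation": [0,0,80],"turn": 0,"gripper": 1},
    {"translation": [0,0,80],"turn": 0,"gripper": 1},
    {"translation": [0,0,80],"turn": 0,"gripper": 0.6},
    {"translation": [0,0,80],"turn": 0,"gripper": 0.6},
    {"translation": [0,0,40],"turn": 0,"gripper": 0.6},
    {"translation": [0,0,-10],"turn": 0,"gripper": 0.6},
    {"translation": [0,0,-60],"turn": 0,"gripper": 0.6},
    {"translation": [0,0,-110],"turn": 0,"gripper": 0.6},
    {"translation": [53,-536,-115],"turn": 0.02,"gripper": 0.65},
    {"translation": [53,-536,-115],"turn": 0.02,"gripper": 0.65},
    {"translation": [53,-536,-115],"turn": 0.02,"gripper": 0.65}
  ]
}}

```text
clock: 5.9
tcp_pos: [0.4856, -0.0415, 0.2239]
eef_rot: [3.139, -0.097, 0.011]
wrist_force: [1.1, -0.1, -0.3]
finger_gap: 0.0308
gripper_force: 0.0
```

Run:
```python
from h import *
c=cam("top"); cv2.imwrite("pics/t2.png",cv2.convertScaleAbs(c["img"][170:345,70:480],alpha=2)) ; W=pts(c)
comps(W,.0475,.06); comps(W,.04,.07)
plan([(.54,.3405,.22,-.06)])
```

```text
n 34 box [0.6255 0.336  0.0082 0.0406] mean [0.6238 0.3362 0.0493] zmed 0.0491 axis yaw 3.018
n 423 box [0.5154 0.3905 0.0247 0.1143] mean [0.516  0.3899 0.0517] zmed 0.0516 axis yaw 3.089
n 32 box [0.4894 0.3431 0.0246 0.0102] mean [0.4896 0.3434 0.0517] zmed 0.05 axis yaw -3.068
n 923 box [0.5535 0.3877 0.0452 0.1903] mean [0.5605 0.3879 0.0469] zmed 0.046 axis yaw 3.109
n 374 box [0.5638 0.3424 0.0189 0.174 ] mean [0.561  0.3399 0.0481] zmed 0.047 axis yaw 3.079
at [ 0.4859 -0.0339  0.2237] yaw -0.056 tilt [ 0.007  0.004 -1.   ]
  T [32.8, -376.9, 5.6] turn 0.004
```

Call:
{"name": "arm_command", "arguments": {
  "series": [
    {"translation": [32,-377,0],"turn": 0,"gripper": 0.65},
    {"translation": [32,-377,0],"turn": 0,"gripper": 0.65},
    {"translation": [32,-377,0],"turn": 0,"gripper": 0.65},
    {"translation": [32,-377,0],"turn": 0,"gripper": 0.65},
    {"translation": [32,-377,0],"turn": 0,"gripper": 0.65},
    {"translation": [32,-377,0],"turn": 0,"gripper": 0.65},
    {"translation": [32,-377,0],"turn": 0,"gripper": 0.65},
    {"translation": [32,-377,0],"turn": 0,"gripper": 0.65},
    {"translation": [32,-377,50],"turn": 0,"gripper": 0.65},
    {"translation": [32,-377,100],"turn": 0,"gripper": 0.65},
    {"translation": [32,-377,125],"turn": 0,"gripper": 0.65},
    {"translation": [32,-377,125],"turn": 0,"gripper": 0.65}
  ]
}}

```text
clock: 7.15
tcp_pos: [0.5365, 0.3308, 0.0921]
eef_rot: [3.137, -0.094, -0.009]
wrist_force: [0.1, -0.0, 0.3]
finger_gap: 0.0307
gripper_force: 0.0
```

Run:
```python
from h import *
plan([(.54,.3407,.032,-.066)])
```

```text
at [0.5365 0.3308 0.0921] yaw -0.06 tilt [-0.005 -0.003 -1.   ]
  T [3.2, -10.2, 60.1] turn 0.006
```

Call:
{"name": "arm_command", "arguments": {
  "series": [
    {"translation": [3,-10,10],"turn": 0,"gripper": 0.65},
    {"translation": [3,-10,45],"turn": 0,"gripper": 0.65},
    {"translation": [3,-10,60],"turn": 0,"gripper": 0.65},
    {"translation": [3,-10,60],"turn": 0,"gripper": 1},
    {"translation": [3,-10,60],"turn": 0,"gripper": 1},
    {"translation": [3,-10,60],"turn": 0,"gripper": 1},
    {"translation": [3,-10,30],"turn": 0,"gripper": 1},
    {"translation": [3,-10,-20],"turn": 0,"gripper": 1},
    {"translation": [3,-10,-70],"turn": 0,"gripper": 1},
    {"translation": [3,-10,-120],"turn": 0,"gripper": 1},
    {"translation": [3,-10,-160],"turn": 0,"gripper": 1},
    {"translation": [3,-10,-160],"turn": 0,"gripper": 1}
  ]
}}

```text
clock: 8.35
tcp_pos: [0.5463, 0.3435, 0.2657]
eef_rot: [-3.133, 0.094, -0.023]
wrist_force: [1.1, 0.5, -0.4]
finger_gap: 0.011
gripper_force: 30.0
```

Run:
```python
from h import *
plan([(.48,-.27,.25,-.04)])
```

```text
at [0.5463 0.3435 0.2657] yaw -0.06 tilt [ 0.015  0.007 -1.   ]
  T [-29.5, 616.5, 10.5] turn -0.02
```

Call:
{"name": "arm_command", "arguments": {
  "series": [
    {"translation": [-50,612,0],"turn": -0.02,"gripper": 1},
    {"translation": [-50,612,0],"turn": -0.02,"gripper": 1},
    {"translation": [-50,612,0],"turn": -0.02,"gripper": 1},
    {"translation": [-50,612,0],"turn": -0.02,"gripper": 1},
    {"translation": [-50,612,0],"turn": -0.02,"gripper": 1},
    {"translation": [-50,612,0],"turn": -0.02,"gripper": 1},
    {"translation": [-50,612,0],"turn": -0.02,"gripper": 1},
    {"translation": [-50,612,0],"turn": -0.02,"gripper": 1},
    {"translation": [-50,612,0],"turn": -0.02,"gripper": 1},
    {"translation": [-50,612,0],"turn": -0.02,"gripper": 1},
    {"translation": [-50,612,30],"turn": -0.02,"gripper": 1},
    {"translation": [-50,612,80],"turn": -0.02,"gripper": 1}
  ]
}}

```text
clock: 9.55
tcp_pos: [0.4615, -0.2403, 0.2101]
eef_rot: [3.135, -0.066, 0.012]
wrist_force: [2.4, -0.1, -0.8]
finger_gap: 0.011
gripper_force: 30.0
```

Run:
```python
from h import *
plan([(.46,-.27,.04,-.04),(.535,.390,.23,-.04)])
c=cam("top"); W=pts(c); comps(W,.0475,.06)
```

```text
at [ 0.4615 -0.2403  0.2101] yaw -0.042 tilt [ 0.007 -0.006 -1.   ]
  T [-1.6, 28.7, 170.3] turn -0.002
  T [47.1, -632.7, -23.1] turn -0.002
n 418 box [0.5154 0.3899 0.0244 0.114 ] mean [0.5149 0.39   0.0516] zmed 0.0514 axis yaw 3.095
```

Call:
{"name": "arm_command", "arguments": {
  "series": [
    {"translation": [0,0,50],"turn": 0,"gripper": 1},
    {"translation": [0,0,100],"turn": 0,"gripper": 1},
    {"translation": [0,0,145],"turn": 0,"gripper": 1},
    {"translation": [0,0,145],"turn": 0,"gripper": 1},
    {"translation": [0,0,145],"turn": 0,"gripper": 0.6},
    {"translation": [0,0,145],"turn": 0,"gripper": 0.6}
  ]
}}

```text
clock: 10.2
tcp_pos: [0.4624, -0.2372, 0.0648]
eef_rot: [3.138, -0.063, 0.007]
wrist_force: [-0.1, -0.3, 0.1]
finger_gap: 0.02
gripper_force: 0.0
```

Run:
```python
from h import *
plan([(.535,.389,.23,-.04)])
```

```text
at [ 0.4624 -0.2372  0.0648] yaw -0.04 tilt [ 0.004 -0.003 -1.   ]
  T [48.2, -628.1, -166.9] turn -0.0
```

Call:
{"name": "arm_command", "arguments": {
  "series": [
    {"translation": [0,0,0],"turn": 0,"gripper": 0.5},
    {"translation": [0,0,-50],"turn": 0,"gripper": 0.5},
    {"translation": [0,0,-100],"turn": 0,"gripper": 0.5},
    {"translation": [0,0,-150],"turn": 0,"gripper": 0.5},
    {"translation": [48,-628,-170],"turn": 0,"gripper": 0.4},
    {"translation": [48,-628,-170],"turn": 0,"gripper": 0.4},
    {"translation": [48,-628,-170],"turn": 0,"gripper": 0.4},
    {"translation": [48,-628,-170],"turn": 0,"gripper": 0.4},
    {"translation": [48,-628,-170],"turn": 0,"gripper": 0.4},
    {"translation": [48,-628,-170],"turn": 0,"gripper": 0.4},
    {"translation": [48,-628,-170],"turn": 0,"gripper": 0.4},
    {"translation": [48,-628,-170],"turn": 0,"gripper": 0.4}
  ]
}}

```text
clock: 11.4
tcp_pos: [0.5075, 0.1638, 0.2274]
eef_rot: [-3.14, 0.063, -0.008]
wrist_force: [0.8, -1.7, 0.3]
finger_gap: 0.0523
gripper_force: 0.0
```

Run:
```python
from h import *
c=cam("top"); W=pts(c); np.savez("t3.npz",img=c["img"],W=W); comps(W,.0475,.06)
cv2.imwrite("pics/t3.png",cv2.convertScaleAbs(cv2.resize(c["img"][170:345,70:480],None,fx=1.9,fy=1.9),alpha=2))
plan([(.535,.389,.11,-.04)])
```

```text
n 230 box [0.5411 0.3893 0.0236 0.0628] mean [0.541  0.3888 0.0517] zmed 0.0514 axis yaw 3.101
at [0.5075 0.1708 0.2277] yaw -0.036 tilt [ 0.006  0.006 -1.   ]
  T [19.0, -218.2, 119.2] turn 0.004
```

View pics/t3.png

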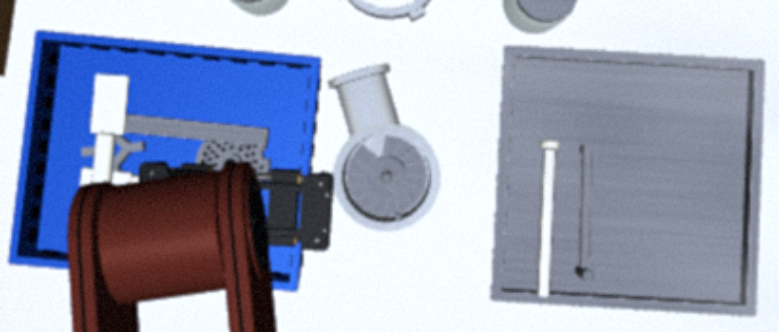

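The picture shows the lifter (548,215) and puller (585,210) side by side in the tray, with the scraper unmoved in the crate. The scraper is next.

Call:
{"name": "arm_command", "arguments": {
  "series": [
    {"translation": [21,-216,0],"turn": 0,"gripper": 0.4},
    {"translation": [21,-216,0],"turn": 0,"gripper": 0.4},
    {"translation": [21,-216,0],"turn": 0,"gripper": 0.4},
    {"translation": [21,-216,0],"turn": 0,"gripper": 0.4},
    {"translation": [21,-216,50],"turn": 0,"gripper": 0.4},
    {"translation": [21,-216,100],"turn": 0,"gripper": 0.4},
    {"translation": [21,-216,130],"turn": 0,"gripper": 0.4},
    {"translation": [21,-216,130],"turn": 0,"gripper": 0.4},
    {"translation": [21,-216,130],"turn": 0,"gripper": 0.4}
  ]
}}

```text
clock: 12.35
tcp_pos: [0.5372, 0.3766, 0.0962]
eef_rot: [-3.14, 0.063, -0.003]
wrist_force: [-0.5, 0.1, 0.6]
finger_gap: 0.0524
gripper_force: 0.0
```

Run:
```python
from h import *
plan([(.538,.3893,.034,-.042)])
```

```text
at [0.5372 0.3766 0.0962] yaw -0.04 tilt [ 0.002  0.001 -1.   ]
  T [0.2, -12.6, 62.2] turn 0.002
```

Call:
{"name": "arm_command", "arguments": {
  "series": [
    {"translation": [0,-12,20],"turn": 0,"gripper": 0.4},
    {"translation": [0,-12,50],"turn": 0,"gripper": 0.4},
    {"translation": [0,-12,62],"turn": 0,"gripper": 0.4},
    {"translation": [0,-12,62],"turn": 0,"gripper": 1},
    {"translation": [0,-12,62],"turn": 0,"gripper": 1},
    {"translation": [0,-12,62],"turn": 0,"gripper": 1},
    {"translation": [0,-12,30],"turn": 0,"gripper": 1},
    {"translation": [0,-12,-20],"turn": 0,"gripper": 1},
    {"translation": [0,-12,-70],"turn": 0,"gripper": 1},
    {"translation": [0,-12,-120],"turn": 0,"gripper": 1},
    {"translation": [0,-12,-140],"turn": 0,"gripper": 1},
    {"translation": [0,-12,-140],"turn": 0,"gripper": 1}
  ]
}}

```text
clock: 13.55
tcp_pos: [0.5396, 0.3898, 0.242]
eef_rot: [-3.135, 0.063, -0.016]
wrist_force: [-0.8, -0.4, -0.3]
finger_gap: 0.0009
gripper_force: 0.0
```

Run:
```python
from h import *
plan([(.46,-.33,.25,-.04)])
```

```text
at [0.5396 0.3898 0.242 ] yaw -0.04 tilt [ 0.011  0.006 -1.   ]
  T [-50.4, 722.3, -13.0] turn -0.0
```

Run:
```python
from h import *
c=cam("scene"); W=pts(c)
cv2.imwrite("pics/s4.png",cv2.convertScaleAbs(cv2.resize(c["img"][140:270,290:450],None,fx=4.5,fy=4.5,interpolation=cv2.INTER_CUBIC),alpha=1.2))
comps(W,.0475,.06); comps(W,.04,.06); 
c=cam("top"); W=pts(c); comps(W,.0475,.06); comps(W,.04,.0465)
```

```text
n 155 box [0.5171 0.3874 0.0216 0.1118] mean [0.519  0.387  0.0512] zmed 0.0512 axis yaw 3.114
n 393 box [0.5553 0.3866 0.0433 0.1882] mean [0.569  0.3852 0.0458] zmed 0.0435 axis yaw 3.126
n 198 box [0.5154 0.3892 0.0225 0.1135] mean [0.5146 0.3846 0.0512] zmed 0.0509 axis yaw 3.088
n 440 box [0.6007 0.3864 0.0444 0.0955] mean [0.61   0.3856 0.0427] zmed 0.0426 axis yaw 3.123
n 15 box [0.4944 0.3812 0.027  0.0049] mean [0.4952 0.3804 0.0445] zmed 0.0455 axis yaw 3.114
```

View pics/s4.png

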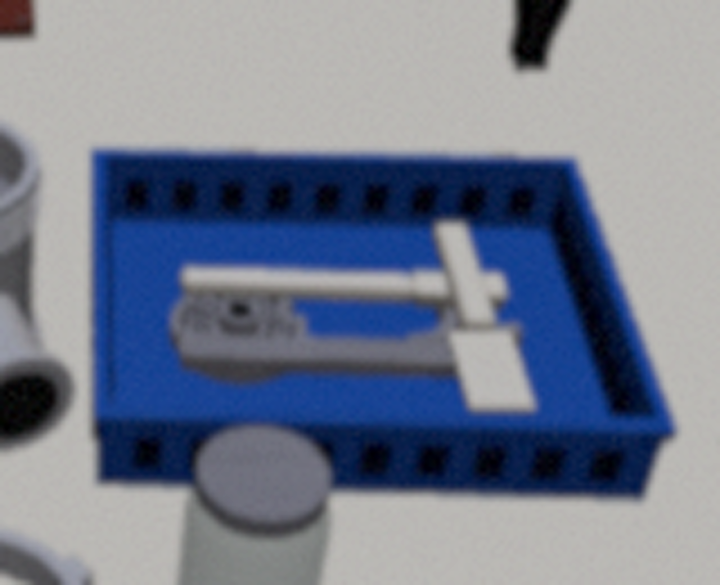

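The scraper hasn't moved: the slow fingers were still closing when the lift began. I'll retry with a narrower opening and a longer close.

Call:
{"name": "arm_command", "arguments": {
  "series": [
    {"translation": [0,0,40],"turn": 0,"gripper": 0.55},
    {"translation": [0,0,80],"turn": 0,"gripper": 0.55},
    {"translation": [0,0,120],"turn": 0,"gripper": 0.55},
    {"translation": [0,0,145],"turn": 0,"gripper": 0.55},
    {"translation": [0,0,145],"turn": 0,"gripper": 0.55},
    {"translation": [0,0,145],"turn": 0,"gripper": 0.55},
    {"translation": [0,0,145],"turn": 0,"gripper": 0.55},
    {"translation": [0,0,145],"turn": 0,"gripper": 0.55}
  ]
}}

```text
clock: 14.45
tcp_pos: [0.5381, 0.3891, 0.0915]
eef_rot: [-3.139, 0.063, -0.005]
wrist_force: [-0.0, -0.4, -0.3]
finger_gap: 0.0388
gripper_force: 0.0
```

Run:
```python
from h import *
plan([(.538,.3893,.034,-.045)])
```

```text
at [0.5381 0.3891 0.0915] yaw -0.04 tilt [ 0.003  0.002 -1.   ]
  T [-0.3, -0.1, 57.5] turn 0.005
```

Call:
{"name": "arm_command", "arguments": {
  "series": [
    {"translation": [0,0,40],"turn": 0,"gripper": 0.55},
    {"translation": [0,0,57],"turn": 0,"gripper": 0.55},
    {"translation": [0,0,57],"turn": 0,"gripper": 1},
    {"translation": [0,0,57],"turn": 0,"gripper": 1},
    {"translation": [0,0,57],"turn": 0,"gripper": 1},
    {"translation": [0,0,57],"turn": 0,"gripper": 1},
    {"translation": [0,0,57],"turn": 0,"gripper": 1},
    {"translation": [0,0,57],"turn": 0,"gripper": 1},
    {"translation": [0,0,40],"turn": 0,"gripper": 1},
    {"translation": [0,0,0],"turn": 0,"gripper": 1},
    {"translation": [0,0,-50],"turn": 0,"gripper": 1},
    {"translation": [0,0,-100],"turn": 0,"gripper": 1}
  ]
}}

```text
clock: 15.65
tcp_pos: [0.5359, 0.3878, 0.1909]
eef_rot: [3.14, -0.063, -0.002]
wrist_force: [0.6, 0.5, -0.8]
finger_gap: 0.0235
gripper_force: 30.0
```

Run:
```python
from h import *
plan([(.48,-.33,.25,-.04)])
```

```text
at [0.5359 0.3878 0.1909] yaw -0.04 tilt [-0.001 -0.001 -1.   ]
  T [-27.1, 719.6, -58.5] turn -0.0
```

Call:
{"name": "arm_command", "arguments": {
  "series": [
    {"translation": [0,0,-50],"turn": 0,"gripper": 1},
    {"translation": [-42,720,-60],"turn": 0,"gripper": 1},
    {"translation": [-42,720,-60],"turn": 0,"gripper": 1},
    {"translation": [-42,720,-60],"turn": 0,"gripper": 1},
    {"translation": [-42,720,-60],"turn": 0,"gripper": 1},
    {"translation": [-42,720,-60],"turn": 0,"gripper": 1},
    {"translation": [-42,720,-60],"turn": 0,"gripper": 1},
    {"translation": [-42,720,-60],"turn": 0,"gripper": 1},
    {"translation": [-42,720,-60],"turn": 0,"gripper": 1},
    {"translation": [-42,720,-60],"turn": 0,"gripper": 1},
    {"translation": [-42,720,-60],"turn": 0,"gripper": 1},
    {"translation": [-42,720,-60],"turn": 0,"gripper": 1}
  ]
}}

```text
clock: 16.85
tcp_pos: [0.4819, -0.1608, 0.2478]
eef_rot: [3.141, -0.063, 0.001]
wrist_force: [0.8, 0.1, -1.0]
finger_gap: 0.0233
gripper_force: 30.0
```

Run:
```python
from h import *
plan([(.465,-.33,.02,-.04)])
```

```text
at [ 0.4819 -0.1608  0.2478] yaw -0.04 tilt [ 0.001 -0.    -1.   ]
  T [-10.3, 169.7, 227.8] turn -0.0
```

Call:
{"name": "arm_command", "arguments": {
  "series": [
    {"translation": [-10,163,0],"turn": 0,"gripper": 1},
    {"translation": [-10,163,0],"turn": 0,"gripper": 1},
    {"translation": [-10,163,0],"turn": 0,"gripper": 1},
    {"translation": [-10,163,50],"turn": 0,"gripper": 1},
    {"translation": [-10,163,100],"turn": 0,"gripper": 1},
    {"translation": [-10,163,150],"turn": 0,"gripper": 1},
    {"translation": [-10,163,200],"turn": 0,"gripper": 1},
    {"translation": [-10,163,225],"turn": 0,"gripper": 1},
    {"translation": [-10,163,225],"turn": 0,"gripper": 1},
    {"translation": [-10,163,225],"turn": 0,"gripper": 0.55},
    {"translation": [-10,163,225],"turn": 0,"gripper": 0.55},
    {"translation": [-10,163,225],"turn": 0,"gripper": 0.55}
  ]
}}

```text
clock: 18.05
tcp_pos: [0.468, -0.3231, 0.0248]
eef_rot: [3.138, -0.063, 0.006]
wrist_force: [-0.5, -0.8, -0.3]
finger_gap: 0.0368
gripper_force: 0.0
```

Run:
```python
from h import *
c=cam("top"); W=pts(c); 
print("mid"); comps(W,.029,.042)
print("low"); comps(W,.0145,.026)
plan([(.50,.20,.25,1.49),(.58,.29,.24,1.49)])
```

```text
mid
n 876 box [0.581  0.2967 0.2361 0.029 ] mean [0.5809 0.2932 0.0356] zmed 0.0357 axis yaw 1.479
n 110 box [0.5349 0.2263 0.0268 0.028 ] mean [0.5345 0.2262 0.0337] zmed 0.0335 axis yaw 2.766
n 810 box [0.5038 0.3053 0.2357 0.0264] mean [0.5053 0.3117 0.0351] zmed 0.0352 axis yaw 1.506
low
n 289 box [0.5502 0.3866 0.0728 0.0529] mean [0.5516 0.387  0.0198] zmed 0.0199 axis yaw 1.68
n 635 box [0.5355 0.2268 0.0974 0.0538] mean [0.5357 0.2264 0.0199] zmed 0.0198 axis yaw 1.442
at [ 0.4677 -0.3228  0.0244] yaw -0.04 tilt [ 0.003 -0.003 -1.   ]
  T [12.1, -523.0, -227.1] turn -1.53
  T [88.4, -616.2, -217.1] turn -1.53
```

Call:
{"name": "arm_command", "arguments": {
  "series": [
    {"translation": [0,0,-50],"turn": 0,"gripper": 0.5},
    {"translation": [0,0,-100],"turn": 0,"gripper": 0.5},
    {"translation": [0,0,-150],"turn": -0.14,"gripper": 0.5},
    {"translation": [0,0,-200],"turn": -0.29,"gripper": 0.5},
    {"translation": [12,-523,-220],"turn": -1.53,"gripper": 0.5},
    {"translation": [12,-523,-220],"turn": -1.53,"gripper": 0.5},
    {"translation": [12,-523,-220],"turn": -1.53,"gripper": 0.5},
    {"translation": [12,-523,-220],"turn": -1.53,"gripper": 0.5},
    {"translation": [12,-523,-220],"turn": -1.53,"gripper": 0.5},
    {"translation": [12,-523,-220],"turn": -1.53,"gripper": 0.5},
    {"translation": [12,-523,-220],"turn": -1.53,"gripper": 0.5},
    {"translation": [12,-523,-220],"turn": -1.53,"gripper": 0.5}
  ]
}}

```text
clock: 19.3
tcp_pos: [0.4916, 0.0795, 0.2389]
eef_rot: [2.344, 2.089, 0.004]
wrist_force: [0.9, 0.5, -0.9]
finger_gap: 0.0434
gripper_force: 0.0
```

Run:
```python
from h import *
plan([(.581,.295,.20,1.485),(.581,.295,.10,1.485)])
```

```text
at [0.4916 0.0795 0.2389] yaw 1.456 tilt [ 0.003 -0.    -1.   ]
  T [224.3, 64.0, 39.2] turn -0.029
  T [224.3, 63.7, 139.2] turn -0.029
```

Call:
{"name": "arm_command", "arguments": {
  "series": [
    {"translation": [217,64,0],"turn": -0.03,"gripper": 0.5},
    {"translation": [217,64,0],"turn": -0.03,"gripper": 0.5},
    {"translation": [217,64,0],"turn": -0.03,"gripper": 0.5},
    {"translation": [217,64,0],"turn": -0.03,"gripper": 0.5},
    {"translation": [217,64,0],"turn": -0.03,"gripper": 0.5},
    {"translation": [217,64,50],"turn": -0.03,"gripper": 0.5},
    {"translation": [217,64,100],"turn": -0.03,"gripper": 0.5},
    {"translation": [217,64,140],"turn": -0.03,"gripper": 0.5},
    {"translation": [217,64,140],"turn": -0.03,"gripper": 0.5},
    {"translation": [217,64,140],"turn": -0.03,"gripper": 0.5}
  ]
}}

```text
clock: 20.3
tcp_pos: [0.5813, 0.2853, 0.0982]
eef_rot: [2.32, 2.118, 0.0]
wrist_force: [-0.8, -0.1, 1.1]
finger_gap: 0.0435
gripper_force: 0.0
```

Run:
```python
from h import *
plan([(.581,.295,.018,1.485)])
```

```text
at [0.5813 0.2853 0.0982] yaw 1.48 tilt [ 0.  0. -1.]
  T [9.6, -1.2, 80.3] turn -0.005
```

Call:
{"name": "arm_command", "arguments": {
  "series": [
    {"translation": [9,-1,40],"turn": 0,"gripper": 0.5},
    {"translation": [9,-1,76],"turn": 0,"gripper": 0.5},
    {"translation": [9,-1,76],"turn": 0,"gripper": 1},
    {"translation": [9,-1,76],"turn": 0,"gripper": 1},
    {"translation": [9,-1,76],"turn": 0,"gripper": 1},
    {"translation": [9,-1,76],"turn": 0,"gripper": 1},
    {"translation": [9,-1,76],"turn": 0,"gripper": 1},
    {"translation": [9,-1,76],"turn": 0,"gripper": 1},
    {"translation": [9,-1,60],"turn": 0,"gripper": 1},
    {"translation": [9,-1,10],"turn": 0,"gripper": 1},
    {"translation": [9,-1,-40],"turn": 0,"gripper": 1},
    {"translation": [9,-1,-90],"turn": 0,"gripper": 1}
  ]
}}

```text
clock: 21.5
tcp_pos: [0.5808, 0.294, 0.1902]
eef_rot: [2.32, 2.118, 0.001]
wrist_force: [0.8, 0.3, -3.0]
finger_gap: 0.0237
gripper_force: 30.0
```

Run:
```python
from h import *
plan([(.62,-.30,.25,1.53),(.62,-.30,.02,1.53)])
```

```text
at [0.5808 0.294  0.1902] yaw 1.48 tilt [ 0.001  0.    -1.   ]
  T [-587.9, 93.2, -59.8] turn -0.05
  T [-588.0, 93.0, 170.2] turn -0.05
```

Call:
{"name": "arm_command", "arguments": {
  "series": [
    {"translation": [0,0,-50],"turn": 0,"gripper": 1},
    {"translation": [-588,78,-60],"turn": -0.05,"gripper": 1},
    {"translation": [-588,78,-60],"turn": -0.05,"gripper": 1},
    {"translation": [-588,78,-60],"turn": -0.05,"gripper": 1},
    {"translation": [-588,78,-60],"turn": -0.05,"gripper": 1},
    {"translation": [-588,78,-60],"turn": -0.05,"gripper": 1},
    {"translation": [-588,78,-60],"turn": -0.05,"gripper": 1},
    {"translation": [-588,78,-60],"turn": -0.05,"gripper": 1},
    {"translation": [-588,78,-60],"turn": -0.05,"gripper": 1},
    {"translation": [-588,78,-60],"turn": -0.05,"gripper": 1},
    {"translation": [-588,78,-60],"turn": -0.05,"gripper": 1},
    {"translation": [-588,78,-60],"turn": -0.05,"gripper": 1}
  ]
}}

```text
clock: 22.7
tcp_pos: [0.6031, -0.2575, 0.2482]
eef_rot: [2.265, 2.174, 0.001]
wrist_force: [1.8, 1.0, -2.9]
finger_gap: 0.0239
gripper_force: 30.0
```

Run:
```python
from h import *
plan([(.605,-.30,.25,1.53),(.605,-.30,.02,1.53)])
```

```text
at [ 0.6031 -0.2575  0.2482] yaw 1.53 tilt [ 0.002 -0.001 -1.   ]
  T [-42.4, 3.7, -1.8] turn -0.0
  T [-42.2, 3.3, 228.2] turn -0.0
```

Call:
{"name": "arm_command", "arguments": {
  "series": [
    {"translation": [-35,4,50],"turn": 0,"gripper": 1},
    {"translation": [-35,4,100],"turn": 0,"gripper": 1},
    {"translation": [-35,4,150],"turn": 0,"gripper": 1},
    {"translation": [-35,4,200],"turn": 0,"gripper": 1},
    {"translation": [-35,4,230],"turn": 0,"gripper": 1},
    {"translation": [-35,4,230],"turn": 0,"gripper": 1},
    {"translation": [-35,4,230],"turn": 0,"gripper": 0.6},
    {"translation": [-35,4,230],"turn": 0,"gripper": 0.6},
    {"translation": [-35,4,230],"turn": 0,"gripper": 0.6},
    {"translation": [-35,4,180],"turn": 0,"gripper": 0.6},
    {"translation": [-35,4,130],"turn": 0,"gripper": 0.6},
    {"translation": [-35,4,80],"turn": 0,"gripper": 0.6}
  ]
}}

```text
clock: 23.9
tcp_pos: [0.6062, -0.2905, 0.17]
eef_rot: [2.265, 2.174, 0.001]
wrist_force: [1.5, -1.1, -0.5]
finger_gap: 0.0346
gripper_force: 0.0
```

Run:
```python
from h import *
c=cam("top"); W=pts(c); np.savez("t5.npz",img=c["img"],W=W)
print("mid"); comps(W,.029,.045)
print("low"); comps(W,.0145,.026)
print("brush handle y<.35"); W2=W.copy(); W2[W[...,1]>.33]=np.nan; comps(W2,.03,.045)
plan([(.51,.28,.24,1.49)])
```

```text
mid
n 108 box [0.5347 0.2262 0.0266 0.0284] mean [0.5347 0.2262 0.0339] zmed 0.0342 axis yaw 2.544
n 817 box [0.505  0.3062 0.2354 0.0258] mean [0.5053 0.3123 0.0353] zmed 0.0351 axis yaw 1.508
low
n 312 box [0.5508 0.3867 0.0639 0.0647] mean [0.5537 0.3869 0.0195] zmed 0.0193 axis yaw 1.683
n 825 box [0.5459 0.2261 0.0978 0.0746] mean [0.5435 0.2253 0.02  ] zmed 0.02 axis yaw 1.424
brush handle y<.35
n 106 box [0.5344 0.2257 0.0275 0.0274] mean [0.5349 0.2261 0.034 ] zmed 0.0344 axis yaw 2.058
n 443 box [0.5018 0.2591 0.1409 0.0202] mean [0.502  0.2596 0.0352] zmed 0.0351 axis yaw 1.503
at [ 0.6107 -0.2932  0.1817] yaw 1.53 tilt [ 0.014 -0.009 -1.   ]
  T [568.1, -123.0, -65.1] turn 0.04
```

Call:
{"name": "arm_command", "arguments": {
  "series": [
    {"translation": [0,0,-60],"turn": 0,"gripper": 0.6},
    {"translation": [0,0,-70],"turn": 0,"gripper": 0.6},
    {"translation": [584,-129,-70],"turn": 0.03,"gripper": 0.55},
    {"translation": [584,-129,-70],"turn": 0.03,"gripper": 0.55},
    {"translation": [584,-129,-70],"turn": 0.03,"gripper": 0.55},
    {"translation": [584,-129,-70],"turn": 0.03,"gripper": 0.55},
    {"translation": [584,-129,-70],"turn": 0.03,"gripper": 0.55},
    {"translation": [584,-129,-70],"turn": 0.03,"gripper": 0.55},
    {"translation": [584,-129,-70],"turn": 0.03,"gripper": 0.55},
    {"translation": [584,-129,-70],"turn": 0.03,"gripper": 0.55},
    {"translation": [584,-129,-70],"turn": 0.03,"gripper": 0.55},
    {"translation": [584,-129,-70],"turn": 0.03,"gripper": 0.55}
  ]
}}

```text
clock: 25.15
tcp_pos: [0.5181, 0.2039, 0.2385]
eef_rot: [2.297, 2.14, 0.005]
wrist_force: [0.6, 0.6, -0.6]
finger_gap: 0.0395
gripper_force: 0.0
```

Run:
```python
from h import *
plan([(.5051,.305,.1,1.503)])
```

```text
at [0.5181 0.2039 0.2385] yaw 1.5 tilt [ 0.004  0.001 -1.   ]
  T [99.8, -20.6, 138.5] turn -0.003
```

Call:
{"name": "arm_command", "arguments": {
  "series": [
    {"translation": [93,-20,0],"turn": 0,"gripper": 0.55},
    {"translation": [93,-20,0],"turn": 0,"gripper": 0.55},
    {"translation": [93,-20,50],"turn": 0,"gripper": 0.55},
    {"translation": [93,-20,100],"turn": 0,"gripper": 0.55},
    {"translation": [93,-20,140],"turn": 0,"gripper": 0.55},
    {"translation": [93,-20,140],"turn": 0,"gripper": 0.55},
    {"translation": [93,-20,140],"turn": 0,"gripper": 0.55}
  ]
}}

```text
clock: 25.85
tcp_pos: [0.5053, 0.2962, 0.0978]
eef_rot: [2.299, 2.141, 0.001]
wrist_force: [0.0, 0.8, 1.2]
finger_gap: 0.0393
gripper_force: 0.0
```

Run:
```python
from h import *
plan([(.5051,.305,.022,1.503)])
```

```text
at [0.5053 0.2962 0.0978] yaw 1.5 tilt [ 0.001  0.    -1.   ]
  T [8.7, -0.9, 75.8] turn -0.003
```

Call:
{"name": "arm_command", "arguments": {
  "series": [
    {"translation": [8,-1,40],"turn": 0,"gripper": 0.55},
    {"translation": [8,-1,76],"turn": 0,"gripper": 0.55},
    {"translation": [8,-1,76],"turn": 0,"gripper": 1},
    {"translation": [8,-1,76],"turn": 0,"gripper": 1},
    {"translation": [8,-1,76],"turn": 0,"gripper": 1},
    {"translation": [8,-1,76],"turn": 0,"gripper": 1},
    {"translation": [8,-1,76],"turn": 0,"gripper": 1},
    {"translation": [8,-1,76],"turn": 0,"gripper": 1},
    {"translation": [8,-1,60],"turn": 0,"gripper": 1},
    {"translation": [8,-1,10],"turn": 0,"gripper": 1},
    {"translation": [8,-1,-40],"turn": 0,"gripper": 1},
    {"translation": [8,-1,-90],"turn": 0,"gripper": 1}
  ]
}}

```text
clock: 27.05
tcp_pos: [0.5043, 0.304, 0.19]
eef_rot: [2.299, 2.141, 0.002]
wrist_force: [2.3, 0.4, -1.0]
finger_gap: 0.0199
gripper_force: 30.0
```

Run:
```python
from h import *
plan([(.648,-.30,.25,1.53)])
```

```text
at [0.5043 0.304  0.19  ] yaw 1.5 tilt [ 0.001  0.    -1.   ]
  T [-592.2, 186.3, -60.1] turn -0.03
```

Call:
{"name": "arm_command", "arguments": {
  "series": [
    {"translation": [0,0,-50],"turn": 0,"gripper": 1},
    {"translation": [-592,186,-60],"turn": -0.05,"gripper": 1},
    {"translation": [-592,186,-60],"turn": -0.05,"gripper": 1},
    {"translation": [-592,186,-60],"turn": -0.05,"gripper": 1},
    {"translation": [-592,186,-60],"turn": -0.05,"gripper": 1},
    {"translation": [-592,186,-60],"turn": -0.05,"gripper": 1},
    {"translation": [-592,186,-60],"turn": -0.05,"gripper": 1},
    {"translation": [-592,186,-60],"turn": -0.05,"gripper": 1},
    {"translation": [-592,186,-60],"turn": -0.05,"gripper": 1},
    {"translation": [-592,186,-60],"turn": -0.05,"gripper": 1},
    {"translation": [-592,186,-60],"turn": -0.05,"gripper": 1},
    {"translation": [-592,186,-60],"turn": -0.05,"gripper": 1}
  ]
}}

```text
clock: 28.25
tcp_pos: [0.6318, -0.2331, 0.2475]
eef_rot: [2.243, 2.196, 0.001]
wrist_force: [0.8, -0.5, 0.2]
finger_gap: 0.0197
gripper_force: 30.0
```

Run:
```python
from h import *
c=cam("top"); W=pts(c); m=(abs(W[...,0]-.53)<.15)&(abs(W[...,1]+.3)<.155)&(W[...,2]>.012)&(W[...,2]<.06)
m[:, :330]=0
n,l,st,_=cv2.connectedComponentsWithStats(m.astype(np.uint8))
for i in range(1,n):
    if st[i,4]>25: P=W[l==i]; print(st[i,4],np.round(cv2.minAreaRect(P[:,:2].astype(np.float32))[0],3),np.round(cv2.minAreaRect(P[:,:2].astype(np.float32))[1],3),P[:,:2].min(0).round(3),P[:,:2].max(0).round(3),P[:,2].max().round(3))
plan([(.648,-.295,.25,1.54),(.648,-.295,.028,1.54)])
```

```text
310 [ 0.609 -0.216] [0.09  0.026] [ 0.595 -0.26 ] [ 0.627 -0.172] 0.027
348 [ 0.502 -0.189] [0.021 0.148] [ 0.428 -0.204] [ 0.575 -0.182] 0.038
37 [ 0.558 -0.242] [0.011 0.026] [ 0.546 -0.248] [ 0.571 -0.237] 0.035
354 [ 0.457 -0.321] [0.026 0.1  ] [ 0.407 -0.334] [ 0.507 -0.307] 0.026
at [ 0.632  -0.2414  0.2468] yaw 1.544 tilt [ 0.002 -0.006 -1.   ]
  T [-53.2, 17.4, -2.8] turn 0.004
  T [-51.8, 16.8, 219.2] turn 0.004
```

Call:
{"name": "arm_command", "arguments": {
  "series": [
    {"translation": [-46,15,0],"turn": 0,"gripper": 1},
    {"translation": [-46,15,50],"turn": 0,"gripper": 1},
    {"translation": [-46,15,100],"turn": 0,"gripper": 1},
    {"translation": [-46,15,150],"turn": 0,"gripper": 1},
    {"translation": [-46,15,200],"turn": 0,"gripper": 1},
    {"translation": [-46,15,222],"turn": 0,"gripper": 1},
    {"translation": [-46,15,222],"turn": 0,"gripper": 1},
    {"translation": [-46,15,222],"turn": 0,"gripper": 0.66},
    {"translation": [-46,15,222],"turn": 0,"gripper": 0.66},
    {"translation": [-46,15,222],"turn": 0,"gripper": 0.66},
    {"translation": [-46,15,200],"turn": 0,"gripper": 0.66},
    {"translation": [-46,15,150],"turn": 0,"gripper": 0.66}
  ]
}}

```text
clock: 29.5
tcp_pos: [0.6428, -0.2756, 0.0921]
eef_rot: [-2.239, -2.192, 0.003]
wrist_force: [-0.1, 0.7, 0.1]
finger_gap: 0.0294
gripper_force: 0.0
```

Run:
```python
from h import *
plan([(.648,-.295,.28,1.54),(.50,.1,.28,.7)])
z=np.load("t5.npz"); I=z["img"]
cv2.imwrite("pics/k5.png",cv2.convertScaleAbs(cv2.resize(I[215:300,100:230],None,fx=6,fy=6,interpolation=cv2.INTER_CUBIC),alpha=2))
```

```text
at [ 0.6428 -0.2756  0.0921] yaw 1.55 tilt [-0.007  0.004 -1.   ]
  T [-18.6, 4.3, -188.1] turn 0.01
  T [373.2, -152.0, -185.5] turn 0.85
```

View pics/k5.png

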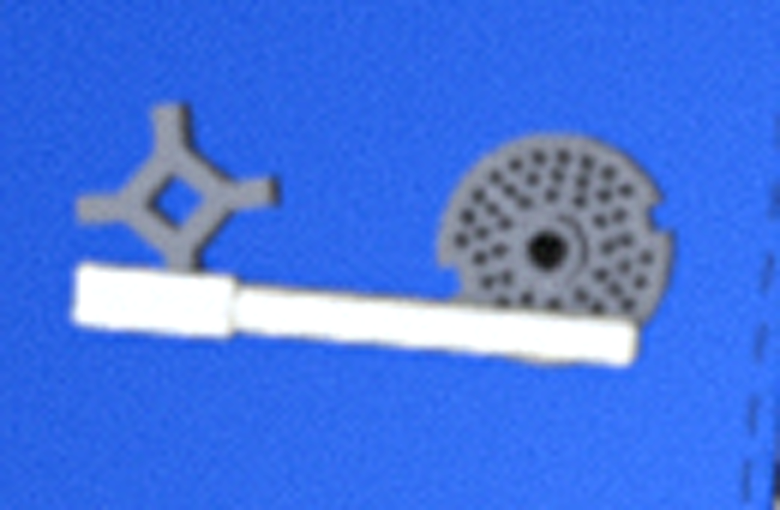

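Brush released. The crop shows the knife (176,200), its arms along the image axes, and the plate hub (547,248) with notches at (655,215) and (452,270). I'll raise the arm and fit both now that they're uncovered.

Call:
{"name": "arm_command", "arguments": {
  "series": [
    {"translation": [0,0,-50],"turn": 0.15,"gripper": 0.3},
    {"translation": [0,0,-100],"turn": 0.3,"gripper": 0.3},
    {"translation": [0,0,-150],"turn": 0.45,"gripper": 0.3},
    {"translation": [0,0,-190],"turn": 0.6,"gripper": 0.3},
    {"translation": [80,-80,-190],"turn": 0.75,"gripper": 0.3},
    {"translation": [150,-150,-190],"turn": 0.75,"gripper": 0.3},
    {"translation": [150,-150,-190],"turn": 0.75,"gripper": 0.3},
    {"translation": [150,-150,-190],"turn": 0.75,"gripper": 0.3}
  ]
}}

```text
clock: 30.3
tcp_pos: [0.5062, -0.1318, 0.2871]
eef_rot: [2.892, 1.222, 0.004]
wrist_force: [0.2, 0.2, 0.1]
finger_gap: 0.061
gripper_force: 0.0
```

```bash
cat > fit.py <<'E'
from h import *
from scipy.optimize import minimize
def tmpl(kind):
    g=np.mgrid[-.06:.0601:.0008,-.06:.0601:.0008]; x,y=g
    if kind=="knife":
        a=np.abs; hub=(a(x)<.02)&(a(y)<.02); u=(x+y)/2**.5; v=(x-y)/2**.5; R=np.hypot(x,y)<.041
        m=(hub|((a(u)<.006)|(a(v)<.006)))&R&~((a(x)<.0092)&(a(y)<.0092)); z=.020
    else:
        rr=np.hypot(x,y); m=(rr<.049)&~((np.abs(x)>.042)&(np.abs(y)<.006))&(rr>.0085); z=.020
    return x,y,m,z
def fit(c,kind,x0,yaws):
    """max overlap of a projected outline with 'not blue' pixels"""
    I=c["img"].astype(float); s=(I[...,0]-I[...,2])/(I.sum(-1)+1)  # blue: high
    s=cv2.resize(s,None,fx=4,fy=4,interpolation=cv2.INTER_CUBIC); 
    x,y,m,z=tmpl(kind); E=c["extrinsics"]
    w=np.where(m,1.,-1.)
    if kind=="plate": w[np.hypot(x,y)>.056]=0
    else: w[np.hypot(x,y)>.047]=0
    if kind=="plate": w[np.hypot(x,y)<.02]=0
    def val(q):
        ct,st=np.cos(q[2]),np.sin(q[2]); X=q[0]+x*ct-y*st; Y=q[1]+x*st+y*ct
        P=E@np.stack([X,Y,np.full_like(X,z),np.ones_like(X)]).reshape(4,-1)
        u=c["fx"]*P[0]/-P[2]+c["cx"]; v=c["fy"]*-P[1]/-P[2]+c["cy"]
        S=cv2.remap(s.astype(np.float32),((u+.5)*4-.5).reshape(x.shape).astype(np.float32),((v+.5)*4-.5).reshape(x.shape).astype(np.float32),cv2.INTER_LINEAR)
        return float((w*S).mean())
    best=None
    for yw in yaws:
        f=minimize(val,[*x0,yw],method="Nelder-Mead",options=dict(initial_simplex=[[*x0,yw],[x0[0]+.005,x0[1],yw],[x0[0],x0[1]+.005,yw],[*x0,yw+.15]]))
        if best is None or f.fun<best.fun: best=f
    return best.x.round(4),round(best.fun,4)
E
python3 - <<'E'
from fit import *
c=cam("top"); np.savez("t6.npz",img=c["img"],W=pts(c))
print("knife",fit(c,"knife",[.547,.387],np.arange(0,1.57,.3)))
print("plate",fit(c,"plate",[.5347,.2262],np.arange(0,3.14,.4)))
print("low"); comps(pts(c),.0145,.026)
cv2.imwrite("pics/t6.png",cv2.convertScaleAbs(cv2.resize(c["img"][170:345,70:480],None,fx=1.9,fy=1.9),alpha=2))
p=pose(); print(p[0])
E
```

```text
knife (array([0.5516, 0.3868, 0.9057]), np.float64(-0.1466))
plate (array([0.5349, 0.2268, 1.8832]), np.float64(-0.0455))
low
n 344 box [0.5517 0.3871 0.0655 0.0668] mean [0.5505 0.3865 0.0196] zmed 0.0196 axis yaw -3.052
n 1028 box [0.5343 0.2265 0.0974 0.0953] mean [0.5345 0.2264 0.0197] zmed 0.0198 axis yaw -2.863
[ 0.50062019 -0.12606825  0.28530722]
```

View pics/t6.png

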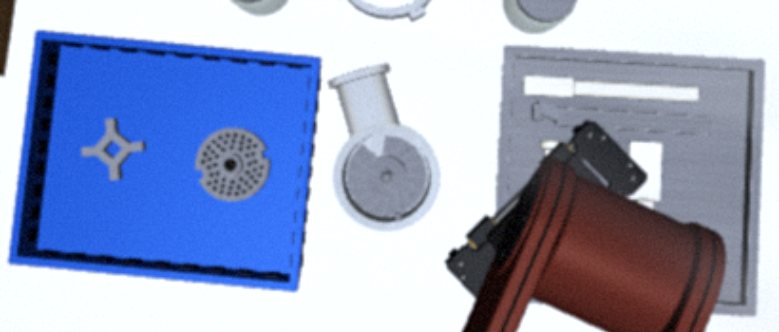

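Run:
```python
from h import *
plan([(.5516,.3868,.25,.906)])
```

```text
at [ 0.5006 -0.1261  0.2853] yaw 0.802 tilt [-0.003  0.004 -1.   ]
  T [404.1, -319.7, 37.1] turn -0.104
```

Call:
{"name": "arm_command", "arguments": {
  "series": [
    {"translation": [404,-320,0],"turn": -0.104,"gripper": 0.4},
    {"translation": [404,-320,0],"turn": -0.104,"gripper": 0.4},
    {"translation": [404,-320,0],"turn": -0.104,"gripper": 0.4},
    {"translation": [404,-320,0],"turn": -0.104,"gripper": 0.4},
    {"translation": [404,-320,0],"turn": -0.104,"gripper": 0.4},
    {"translation": [404,-320,0],"turn": -0.104,"gripper": 0.4},
    {"translation": [404,-320,0],"turn": -0.104,"gripper": 0.4},
    {"translation": [404,-320,0],"turn": -0.104,"gripper": 0.4},
    {"translation": [404,-320,0],"turn": -0.104,"gripper": 0.4},
    {"translation": [404,-320,40],"turn": -0.104,"gripper": 0.4},
    {"translation": [404,-320,90],"turn": -0.104,"gripper": 0.4},
    {"translation": [404,-320,140],"turn": -0.104,"gripper": 0.4}
  ]
}}

```text
clock: 31.55
tcp_pos: [0.5605, 0.3821, 0.1644]
eef_rot: [-2.824, -1.376, -0.011]
wrist_force: [0.6, -0.1, 0.1]
finger_gap: 0.0523
gripper_force: 0.0
```

Run:
```python
from h import *
plan([(.5516,.3868,.06,.906)])
```

```text
at [0.5605 0.3821 0.1644] yaw 0.907 tilt [ 0.006  0.004 -1.   ]
  T [-2.6, -10.2, 104.4] turn 0.001
```

Call:
{"name": "arm_command", "arguments": {
  "series": [
    {"translation": [-2,-10,40],"turn": 0,"gripper": 0.4},
    {"translation": [-2,-10,90],"turn": 0,"gripper": 0.4},
    {"translation": [-2,-10,90],"turn": 0,"gripper": 0.4},
    {"translation": [-2,-10,90],"turn": 0,"gripper": 0.4},
    {"translation": [-2,-10,90],"turn": 0,"gripper": 0.4}
  ]
}}

```text
clock: 32.05
tcp_pos: [0.5529, 0.3842, 0.0768]
eef_rot: [-2.826, -1.371, -0.01]
wrist_force: [-0.2, 0.2, 0.7]
finger_gap: 0.0524
gripper_force: 0.0
```

Run:
```python
from h import *
plan([(.5516,.3868,.009,.906)])
```

```text
at [0.5529 0.3842 0.0768] yaw 0.904 tilt [ 0.006  0.003 -1.   ]
  T [0.8, -2.8, 67.8] turn -0.002
```

Call:
{"name": "arm_command", "arguments": {
  "series": [
    {"translation": [1,-3,35],"turn": 0,"gripper": 0.4},
    {"translation": [1,-3,60],"turn": 0,"gripper": 0.4},
    {"translation": [1,-3,66],"turn": 0,"gripper": 0.4},
    {"translation": [1,-3,66],"turn": 0,"gripper": 0.4},
    {"translation": [1,-3,66],"turn": 0,"gripper": 1},
    {"translation": [1,-3,66],"turn": 0,"gripper": 1},
    {"translation": [1,-3,66],"turn": 0,"gripper": 1},
    {"translation": [1,-3,66],"turn": 0,"gripper": 1},
    {"translation": [1,-3,66],"turn": 0,"gripper": 1}
  ]
}}

```text
clock: 32.95
tcp_pos: [0.5499, 0.3863, 0.0085]
eef_rot: [2.826, 1.372, 0.006]
wrist_force: [-0.3, -0.5, 6.3]
finger_gap: 0.0395
gripper_force: 30.0
```

Run:
```python
from h import *
plan([(.5296,.0192,.25,.906)])
c=cam("scene"); cv2.imwrite("pics/k7.png",cv2.resize(c["img"][160:260,320:450],None,fx=4,fy=4,interpolation=cv2.INTER_CUBIC))
# worm square seen from above: look at earlier picture of the head
z=np.load("t6.npz"); I=z["img"]; a=cv2.resize(I[235:290,245:302],None,fx=10,fy=10,interpolation=cv2.INTER_CUBIC); cv2.imwrite("pics/w7.png",cv2.convertScaleAbs(a,alpha=2.6,beta=-120))
```

```text
at [0.5499 0.3863 0.0085] yaw 0.904 tilt [ 0.003  0.002 -1.   ]
  T [-300.2, 211.6, -242.1] turn -0.002
```

View pics/w7.png

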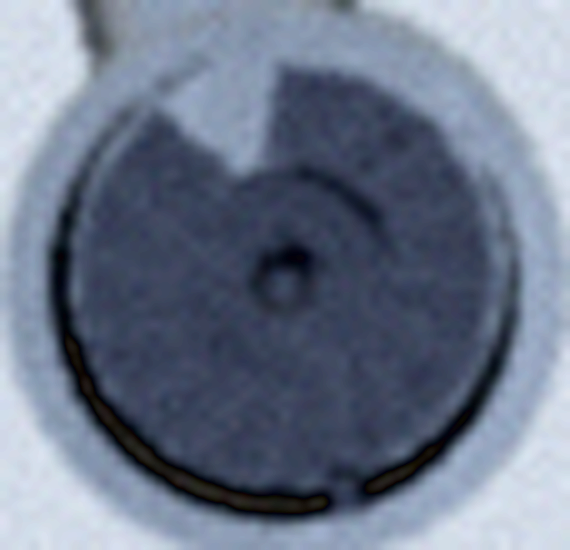

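Call:
{"name": "arm_command", "arguments": {
  "series": [
    {"translation": [0,0,-30],"turn": 0,"gripper": 1},
    {"translation": [0,0,-80],"turn": 0,"gripper": 1},
    {"translation": [0,0,-130],"turn": 0,"gripper": 1},
    {"translation": [0,0,-180],"turn": 0,"gripper": 1},
    {"translation": [-300,212,-220],"turn": 0,"gripper": 1},
    {"translation": [-300,212,-220],"turn": 0,"gripper": 1},
    {"translation": [-300,212,-220],"turn": 0,"gripper": 1},
    {"translation": [-300,212,-220],"turn": 0,"gripper": 1},
    {"translation": [-300,212,-220],"turn": 0,"gripper": 1},
    {"translation": [-300,212,-220],"turn": 0,"gripper": 1},
    {"translation": [-300,212,-220],"turn": 0,"gripper": 1},
    {"translation": [-300,212,-220],"turn": 0,"gripper": 1}
  ]
}}

```text
clock: 34.2
tcp_pos: [0.5287, 0.0148, 0.2268]
eef_rot: [2.827, 1.367, -0.0]
wrist_force: [0.1, 0.1, -1.8]
finger_gap: 0.0396
gripper_force: 30.0
```

Call:
{"name": "arm_command", "arguments": {
  "series": [
    {"translation": [0,0,0],"turn": 0,"gripper": 1},
    {"translation": [0,0,0],"turn": 0,"gripper": 1},
    {"translation": [0,0,0],"turn": 0,"gripper": 1}
  ]
}}

```text
clock: 34.5
tcp_pos: [0.529, 0.0199, 0.2259]
eef_rot: [-2.825, -1.373, 0.0]
wrist_force: [-0.1, 0.5, -2.6]
finger_gap: 0.0395
gripper_force: 30.0
```

Run:
```python
from h import *
y=.904; o=.0014; cx,cy=.5296-o*np.cos(y),.0190-o*np.sin(y)
plan([(cx,cy,.25,y),(cx,cy,.176,y)]); print(r.get_state()["wrist_force"],r.get_state()["joints"][5])
```

```text
at [0.529  0.0199 0.2259] yaw 0.905 tilt [-0.001  0.001 -1.   ]
  T [-1.7, 1.0, -24.1] turn 0.001
  T [-1.7, 1.0, 49.9] turn 0.001
[-0.05354125  0.51415825 -2.5695172 ] 0.5540979745311403
```

Call:
{"name": "arm_command", "arguments": {
  "series": [
    {"translation": [-2,1,30],"turn": 0,"gripper": 1},
    {"translation": [-2,1,50],"turn": 0,"gripper": 1},
    {"translation": [-2,1,58],"turn": 0,"gripper": 1},
    {"translation": [-2,1,63],"turn": 0,"gripper": 1},
    {"translation": [-2,1,67],"turn": 0,"gripper": 1},
    {"translation": [-2,1,67],"turn": 0,"gripper": 1},
    {"translation": [-2,1,67],"turn": 0,"gripper": 1}
  ]
}}

```text
clock: 35.2
tcp_pos: [0.5294, 0.0166, 0.16]
eef_rot: [2.825, 1.372, 0.002]
wrist_force: [1.2, -0.0, -2.6]
finger_gap: 0.0395
gripper_force: 30.0
```

Call:
{"name": "arm_command", "arguments": {
  "series": [
    {"translation": [0,-1,2],"turn": 0,"gripper": 1},
    {"translation": [0,-1,4],"turn": 0,"gripper": 1},
    {"translation": [0,-1,6],"turn": 0,"gripper": 1},
    {"translation": [0,-1,6],"turn": 0,"gripper": 1}
  ]
}}

```text
clock: 35.6
tcp_pos: [0.5278, 0.0172, 0.1528]
eef_rot: [-2.826, -1.372, 0.001]
wrist_force: [-0.5, 0.2, -2.6]
finger_gap: 0.0398
gripper_force: 30.0
```

Call:
{"name": "arm_command", "arguments": {
  "series": [
    {"translation": [0,0,2],"turn": 0,"gripper": 1},
    {"translation": [0,0,4],"turn": 0,"gripper": 1},
    {"translation": [0,0,4],"turn": 0,"gripper": 1}
  ]
}}

```text
clock: 35.9
tcp_pos: [0.5278, 0.0172, 0.1487]
eef_rot: [-2.826, -1.372, 0.001]
wrist_force: [0.8, -0.9, -3.0]
finger_gap: 0.0398
gripper_force: 30.0
```

Call:
{"name": "arm_command", "arguments": {
  "series": [
    {"translation": [0,0,2],"turn": 0,"gripper": 1},
    {"translation": [0,0,4],"turn": 0,"gripper": 1},
    {"translation": [0,0,5],"turn": 0,"gripper": 1},
    {"translation": [0,0,5],"turn": 0,"gripper": 1}
  ]
}}

```text
clock: 36.3
tcp_pos: [0.528, 0.0172, 0.1445]
eef_rot: [-2.826, -1.372, 0.0]
wrist_force: [-3.2, 0.2, 2.1]
finger_gap: 0.0403
gripper_force: 30.0
```

The knife's underside is at about 142 mm with contact, so it's home. Now I'll release it gently and go up.

Call:
{"name": "arm_command", "arguments": {
  "series": [
    {"translation": [0,0,0],"turn": 0,"gripper": 0.44},
    {"translation": [0,0,0],"turn": 0,"gripper": 0.44},
    {"translation": [0,0,0],"turn": 0,"gripper": 0.44},
    {"translation": [0,0,0],"turn": 0,"gripper": 0.44},
    {"translation": [0,0,-15],"turn": 0,"gripper": 0.44},
    {"translation": [0,0,-50],"turn": 0,"gripper": 0.5},
    {"translation": [0,0,-100],"turn": 0.15,"gripper": 0.5},
    {"translation": [0,0,-110],"turn": 0.3,"gripper": 0.5},
    {"translation": [120,-20,-110],"turn": 0.45,"gripper": 0.5},
    {"translation": [120,-20,-110],"turn": 0.6,"gripper": 0.5},
    {"translation": [120,-20,-110],"turn": 0.75,"gripper": 0.5},
    {"translation": [120,-20,-110],"turn": 0.9,"gripper": 0.5}
  ]
}}

```text
clock: 37.5
tcp_pos: [0.5877, 0.1271, 0.2553]
eef_rot: [-3.14, -0.025, -0.002]
wrist_force: [-0.7, -0.7, 0.2]
finger_gap: 0.0435
gripper_force: 0.0
```

Run:
```python
from h import *
plan([(.5349,.2268,.2,0)])
c=cam("scene"); W=pts(c); d=np.hypot(W[...,0]-.5296,W[...,1]-.019); m=(d<.04)&(W[...,2]>.13)
print(m.sum(), np.histogram(W[m][:,2],np.arange(.13,.19,.004)))
cv2.imwrite("pics/k8.png",cv2.convertScaleAbs(cv2.resize(c["img"][160:215,250:310],None,fx=8,fy=8,interpolation=cv2.INTER_CUBIC),alpha=1.3))
```

```text
at [0.5877 0.1271 0.2553] yaw 0.016 tilt [ 0.001  0.001 -1.   ]
  T [-51.3, -100.5, 55.3] turn 0.016
258 (array([  3,   2,  11,  24,  23,  28, 123,   9,   8,   7,   1,   0,   0,
         0]), array([0.13 , 0.134, 0.138, 0.142, 0.146, 0.15 , 0.154, 0.158, 0.162,
       0.166, 0.17 , 0.174, 0.178, 0.182, 0.186]))
```

View pics/k8.png

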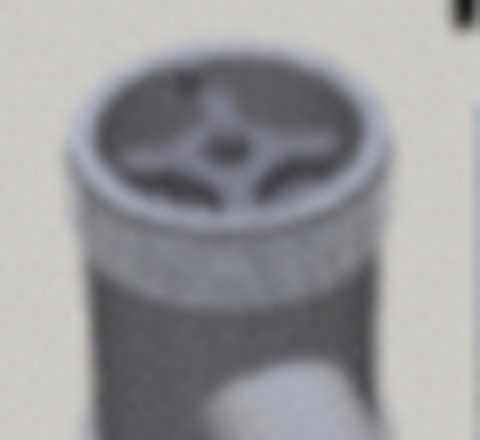

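The knife lies flat in the mouth at (230,148), with its top face at about 156 mm, so it's home. The plate is next.

Call:
{"name": "arm_command", "arguments": {
  "series": [
    {"translation": [-51,-100,0],"turn": 0.016,"gripper": 0.5},
    {"translation": [-51,-100,0],"turn": 0.016,"gripper": 0.5},
    {"translation": [-51,-100,40],"turn": 0.016,"gripper": 0.5},
    {"translation": [-51,-100,90],"turn": 0.016,"gripper": 0.5},
    {"translation": [-51,-100,140],"turn": 0.016,"gripper": 0.5},
    {"translation": [-51,-100,180],"turn": 0.016,"gripper": 0.5},
    {"translation": [-51,-100,180],"turn": 0.016,"gripper": 0.5},
    {"translation": [-51,-100,180],"turn": 0.016,"gripper": 0.5},
    {"translation": [-51,-100,180],"turn": 0.016,"gripper": 0.5}
  ]
}}

```text
clock: 38.45
tcp_pos: [0.5363, 0.2233, 0.0778]
eef_rot: [-3.14, -0.005, -0.008]
wrist_force: [0.4, 0.3, -0.0]
finger_gap: 0.0438
gripper_force: 0.0
```

Run:
```python
from h import *
plan([(.5347,.2266,.0225,0)])
```

```text
at [0.5363 0.2233 0.0778] yaw 0.003 tilt [ 0.005  0.001 -1.   ]
  T [-1.9, -3.2, 55.3] turn 0.003
```

Call:
{"name": "arm_command", "arguments": {
  "series": [
    {"translation": [-2,-3,30],"turn": 0,"gripper": 0.5},
    {"translation": [-2,-3,50],"turn": 0,"gripper": 0.5},
    {"translation": [-2,-3,54],"turn": 0,"gripper": 0.5},
    {"translation": [-2,-3,54],"turn": 0,"gripper": 0.5},
    {"translation": [-2,-3,54],"turn": 0,"gripper": 1},
    {"translation": [-2,-3,54],"turn": 0,"gripper": 1},
    {"translation": [-2,-3,54],"turn": 0,"gripper": 1},
    {"translation": [-2,-3,54],"turn": 0,"gripper": 1},
    {"translation": [-2,-3,54],"turn": 0,"gripper": 1}
  ]
}}

```text
clock: 39.35
tcp_pos: [0.5329, 0.2262, 0.0218]
eef_rot: [-3.141, -0.004, -0.004]
wrist_force: [-0.9, -1.1, 6.8]
finger_gap: 0.0293
gripper_force: 30.0
```

Run:
```python
from h import *
plan([(.5296,.019,.25,1.563)])
```

```text
at [0.5329 0.2262 0.0218] yaw 0.003 tilt [ 0.002  0.001 -1.   ]
  T [-3.3, 207.1, -228.4] turn -1.56
```

Call:
{"name": "arm_command", "arguments": {
  "series": [
    {"translation": [0,0,-20],"turn": 0,"gripper": 1},
    {"translation": [0,0,-60],"turn": 0,"gripper": 1},
    {"translation": [0,0,-100],"turn": -0.15,"gripper": 1},
    {"translation": [0,0,-150],"turn": -0.3,"gripper": 1},
    {"translation": [0,0,-200],"turn": -0.45,"gripper": 1},
    {"translation": [0,40,-220],"turn": -0.6,"gripper": 1},
    {"translation": [0,80,-220],"turn": -0.75,"gripper": 1},
    {"translation": [0,120,-220],"turn": -0.9,"gripper": 1},
    {"translation": [-2,160,-220],"turn": -1.05,"gripper": 1},
    {"translation": [-3,190,-220],"turn": -1.2,"gripper": 1},
    {"translation": [-3,208,-220],"turn": -1.35,"gripper": 1},
    {"translation": [-3,208,-220],"turn": -1.5,"gripper": 1}
  ]
}}

```text
clock: 40.55
tcp_pos: [0.5283, 0.0152, 0.2389]
eef_rot: [-2.301, -2.137, 0.004]
wrist_force: [-0.5, -0.1, -4.7]
finger_gap: 0.029
gripper_force: 30.0
```

Call:
{"name": "arm_command", "arguments": {
  "series": [
    {"translation": [0,0,0],"turn": -0.065,"gripper": 1},
    {"translation": [0,0,0],"turn": -0.065,"gripper": 1},
    {"translation": [0,0,0],"turn": -0.065,"gripper": 1},
    {"translation": [0,0,0],"turn": -0.065,"gripper": 1}
  ]
}}

```text
clock: 40.95
tcp_pos: [0.5289, 0.0181, 0.2397]
eef_rot: [-2.235, -2.207, 0.001]
wrist_force: [-0.7, -0.1, -3.5]
finger_gap: 0.0289
gripper_force: 30.0
```

Run:
```python
from h import *
plan([(.5293,.0168,.19,1.565)])
c=cam("scene"); cv2.imwrite("pics/p9.png",cv2.convertScaleAbs(cv2.resize(c["img"][120:220,220:340],None,fx=5,fy=5,interpolation=cv2.INTER_CUBIC),alpha=1.3))
```

```text
at [0.5289 0.0181 0.2397] yaw 1.558 tilt [-0.001  0.    -1.   ]
  T [-1.3, 0.5, 49.7] turn -0.007
```

View pics/p9.png

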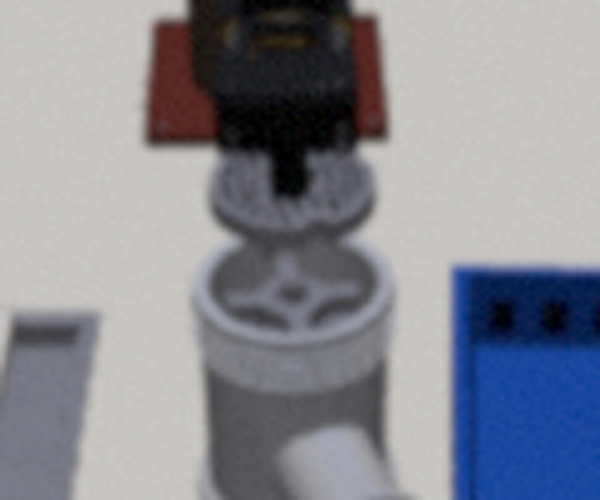

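The plate hangs level above the mouth. Lowering it in steps.

Call:
{"name": "arm_command", "arguments": {
  "series": [
    {"translation": [-1,1,25],"turn": 0,"gripper": 1},
    {"translation": [-1,1,45],"turn": 0,"gripper": 1},
    {"translation": [-1,1,52],"turn": 0,"gripper": 1},
    {"translation": [-1,1,55],"turn": 0,"gripper": 1},
    {"translation": [-1,1,57],"turn": 0,"gripper": 1},
    {"translation": [-1,1,59],"turn": 0,"gripper": 1},
    {"translation": [-1,1,59],"turn": 0,"gripper": 1}
  ]
}}

```text
clock: 41.7
tcp_pos: [0.5307, 0.0168, 0.1819]
eef_rot: [2.234, 2.208, 0.001]
wrist_force: [0.1, 0.5, -4.6]
finger_gap: 0.0288
gripper_force: 30.0
```

Call:
{"name": "arm_command", "arguments": {
  "series": [
    {"translation": [0,-1,1],"turn": 0,"gripper": 1},
    {"translation": [0,-1,3],"turn": 0,"gripper": 1},
    {"translation": [0,-1,4],"turn": 0,"gripper": 1},
    {"translation": [0,-1,4],"turn": 0,"gripper": 1}
  ]
}}

```text
clock: 42.1
tcp_pos: [0.5291, 0.0169, 0.1769]
eef_rot: [-2.234, -2.208, 0.0]
wrist_force: [-1.2, -0.1, -4.9]
finger_gap: 0.029
gripper_force: 30.0
```

Call:
{"name": "arm_command", "arguments": {
  "series": [
    {"translation": [0,0,2],"turn": 0,"gripper": 1},
    {"translation": [0,0,4],"turn": 0,"gripper": 1},
    {"translation": [0,0,5],"turn": 0,"gripper": 1},
    {"translation": [0,0,5],"turn": 0,"gripper": 1}
  ]
}}

```text
clock: 42.5
tcp_pos: [0.5291, 0.0169, 0.172]
eef_rot: [-2.234, -2.208, 0.0]
wrist_force: [-0.2, 0.2, -5.8]
finger_gap: 0.0293
gripper_force: 30.0
```

Call:
{"name": "arm_command", "arguments": {
  "series": [
    {"translation": [0,0,1],"turn": 0,"gripper": 1},
    {"translation": [0,0,2],"turn": 0,"gripper": 1},
    {"translation": [0,0,2],"turn": 0,"gripper": 1}
  ]
}}

```text
clock: 42.8
tcp_pos: [0.5293, 0.0168, 0.1717]
eef_rot: [2.234, 2.208, 0.0]
wrist_force: [-5.8, 0.5, 5.3]
finger_gap: 0.0293
gripper_force: 30.0
```

Contact came at the home height (underside about 156 mm). Releasing and clearing away for a final check.

Call:
{"name": "arm_command", "arguments": {
  "series": [
    {"translation": [0,0,1],"turn": 0,"gripper": 0.5},
    {"translation": [0,0,1],"turn": 0,"gripper": 0.5},
    {"translation": [0,0,1],"turn": 0,"gripper": 0.5},
    {"translation": [0,0,1],"turn": 0,"gripper": 0.5},
    {"translation": [0,0,-20],"turn": 0,"gripper": 0.5},
    {"translation": [0,0,-60],"turn": 0,"gripper": 0.5},
    {"translation": [0,0,-110],"turn": 0,"gripper": 0.5},
    {"translation": [250,-60,-110],"turn": 0,"gripper": 0.5},
    {"translation": [250,-60,-110],"turn": 0,"gripper": 0.5},
    {"translation": [250,-60,-110],"turn": 0,"gripper": 0.5},
    {"translation": [250,-60,-110],"turn": 0,"gripper": 0.5},
    {"translation": [250,-60,-110],"turn": 0,"gripper": 0.5}
  ]
}}

```text
clock: 44.0
tcp_pos: [0.4725, 0.2622, 0.2798]
eef_rot: [-2.234, -2.208, 0.001]
wrist_force: [0.9, -0.9, -0.3]
finger_gap: 0.0436
gripper_force: 0.0
```

Call:
{"name": "arm_command", "arguments": {
  "series": [
    {"translation": [0,0,0],"turn": 0,"gripper": 0.5},
    {"translation": [0,0,0],"turn": 0,"gripper": 0.5},
    {"translation": [0,0,0],"turn": 0,"gripper": 0.5}
  ]
}}

```text
clock: 44.3
tcp_pos: [0.4737, 0.2596, 0.2797]
eef_rot: [2.235, 2.208, -0.002]
wrist_force: [0.5, 0.2, 0.3]
finger_gap: 0.0435
gripper_force: 0.0
```

Run:
```python
from h import *
for n in("top","scene"):
    c=cam(n); W=pts(c); d=np.hypot(W[...,0]-.5296,W[...,1]-.019)
    m=(d<.042)&(d>.022)&(W[...,2]>.15); P=W[m]; A=np.c_[P[:,:2]-P[:,:2].mean(0),np.ones(len(P))]
    s=np.linalg.lstsq(A,P[:,2],rcond=None)[0]; print(n,len(P),"plate top z (want .170)",np.median(P[:,2]).round(4),"slope",s[:2].round(3))
    m=(d<.02)&(W[...,2]>.177); print("hub (top .184)",W[m].mean(0).round(4),m.sum())
    if n=="top": img=c["img"]; Wt=W
cv2.imwrite("pics/f.png",cv2.convertScaleAbs(cv2.resize(img[185:345,240:480],None,fx=3.2,fy=3.2,interpolation=cv2.INTER_CUBIC),alpha=2))
m=(abs(Wt[...,0]-.527)<.15)&(abs(Wt[...,1]+.2995)<.155)&(Wt[...,2]>.012); m[:,:330]=0
print("tray max height",Wt[m][:,2].max())
```

```text
top 829 plate top z (want .170) 0.1694 slope [-0.     0.004]
hub (top .184) [0.5294 0.0187 0.1834] 145
scene 240 plate top z (want .170) 0.1699 slope [-0.011 -0.005]
hub (top .184) [0.5327 0.0164 0.1831] 60
tray max height 0.06335170912192756
```

View pics/f.png

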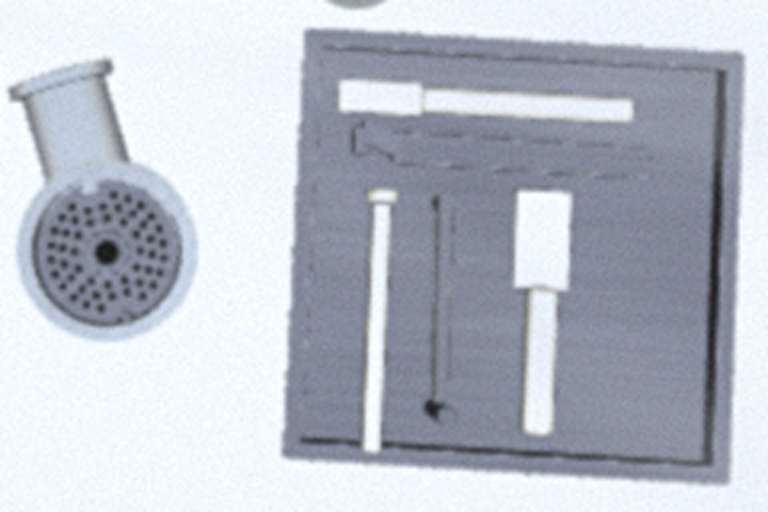

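The final picture shows the plate seated with a notch at the pin (125,318) and its top level at 170 mm. The brush, spanner, lifter, puller and scraper all rest in the tray, and the robot is clear, so I'm handing in.

```bash
python3 -c "
from station import r
print(r.finish_job())"
```

```text
the job is handed in; nothing more can be done
None
```

I handed the job in at about 44 s: by my last camera check, the knife and then the plate are fully home with a notch over the pin, and all five loose pieces (brush, spanner, lifter, puller, scraper) rest in the tray; the hand-in call gave no verdict.

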